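Pack the railing kit into the caddy

ROBOT

A 6-joint arm with a two-finger parallel gripper is mounted at the origin on the work surface. World frame = base frame: x ahead of the robot, y to its left, z up, the work surface at z = 0. Lengths are in mm, angles in rad, forces in N, time in s.
With the tool pointing down it reaches from about 275 to 1000 mm from the base axis. Payload 8.4 kg.
Tool frame: the origin (TCP) lies midway between the tips of the shut fingers; the grasp point (between the pads) lies 19 mm behind it; z points along the fingers, y is the line along which they close (so a half turn about z gives the same grasp; the last joint's range is limited). The gripper opens to 85 mm and grips with 20 to 120 N. Pads are 22 mm wide; open, the fingers measure 114 mm over their backs; the gripper's body (76 mm by 85 mm) begins 54 mm behind the grasp point. The pads swing forward as they close: fully open they stand 13 mm farther back than shut.
Start: joints at [-0.002, 0.353, 1.633, -0, 1.155, -0.002], TCP at [625.002, -0, 199.281] pointing down, gripper open.
Joint ranges: [-2.63, 2.63], [-0.92, 2.1], [0.06, 2.66], [-1.3, 4.44], [0, 2.69], [-3.02, 3.02]. Speed limits (rad/s): [2.22, 2.22, 2.79, 3.14, 3.14, 3.14].

INTERFACE

Orientations are given as [roll, pitch, yaw] about the fixed x, y, z axes, in that order (R = Rz(yaw) Ry(pitch) Rx(roll)).
In Python, from rig import monitor, imaging, r gives the robot as it stands.
- The arm moves only by the tool drive_tool, never from a script. Its argument "plan" is a list of rows, each an object of numbers: "x", "y", "z": the shift along the tool's x, y, z in units of 50 mm (1.0 is 50 mm); "ax", "ay", "az": the turn, a rotation vector about the tool's x, y, z in units of 6 degrees (1.0 is 6 degrees); "hand": the finger opening in mm, from 0 to 85.4. In form: [{"x": .., "y": .., "z": .., "ax": .., "ay": .., "az": .., "hand": ..}, ...]. A call has 1 to 8 rows; each row is the pose to reach, as a shift and turn from the pose commanded when the call began, along the tool's axes at that moment; what a row does not reach only later rows make up. A row lasts 1/10 s, in which the tool goes at most 50 mm and 8.59 degrees, less where a joint would pass 70% of its speed; a pose out of reach is approached as far as the arm can. A call with a gripper value outside its range is refused whole. The fingers move at their own pace and stop on an object; "grip_force" is the grip in N (left out, the last holds). Time passes only in rows, so rows that repeat a pose let the fingers close. It gives the time, the measured TCP pose, the force, the opening and the grip force at its end, in the units of the state.
- monitor.sense(): the state, without advancing time (a new reading comes with each control period).
- imaging.grab_frame(name): name is "scene" or "side" or "wrist"; returns the picture (400x640x3 uint8, red, green, blue); there is no depth.
- imaging.camera_info(name): a dict with "mtx" (3x3 intrinsics, pixels), "R" (3x3) and "t" (3): a world point X has camera coordinates R X + t. Camera axes: x right, y down, z forward; pixel columns grow to the right and rows downward; lengths in mm; the calibration is good to about 2 mm. A picture is of the moment at which its call begins: read the wrist's pose just before it. camera_info takes no time and is no camera call; for the wrist camera it gives the pose at the moment of the call.
- r.sign_off(): hands the job in; it is judged then, once.
The state is a dict: "clock": time; "qpos": joint angles; "qvel": joint speeds; "joint_efforts": joint torques, N m; "eef_pos": TCP position; "tcp_rot": TCP orientation; "contact_force": force on the tool from outside, world axes, zero at the start; "wrist_torque": the same for the moment, N m; "opening": opening from 0.0 (shut) to 1.0 (fully open); "grasp_force": force on a finger pad.
Only numpy, scipy, OpenCV 4.12 (cv2) and the standard library are available. Lean on these libraries where they do the work, as an engineer would, in place of code of your own. Each camera call takes 0.05 s, during which the arm holds its last target. There are 200 camera calls.

TASK

Pack the railing kit into the wooden caddy: set the large and the small plain steel ball each into the dimple of its size, and thread the two square collars flat over the steel post, the large one at the bottom and the small one on top of it. The round collar and the ball with the square foot belong to another job: leave them where they stand on the bench.

Things in the scene. Friction and masses are not known exactly. Their poses are not given: they have to be found in the camera images.
- caddy: shallow dark-wood caddy, fixed on the bench, 112 mm (x) x 314 mm (y) x 23 mm high, 8 mm walls and floor, with a grip cleat (18 mm) on each y end, below the rim. Its three inserts fill it flush to the rim, 98 mm apart along y at y = -98, 0, 98 mm. Origin at the centre of its underside; z up, y along its length.
- large_dimple: the light-wood insert with the larger round dimple in its centre (36 mm mouth, 10 mm deep): 92 x 96 x 15 mm block fixed in any one of the caddy's three places. Origin: centre of its underside, axes as the caddy's; flat top 15 mm above it (23 mm above the bench), flush with the rim. The large ball seated in it has its centre about 32 mm above the origin.
- small_dimple: the light-wood insert with the smaller round dimple in its centre (23 mm mouth, 10 mm deep): 92 x 96 x 15 mm block fixed in any one of the caddy's three places. Origin: centre of its underside, axes as the caddy's; flat top 15 mm above it (23 mm above the bench), flush with the rim. The small ball seated in it has its centre about 27 mm above the origin.
- post_block: the light-wood insert with an upright steel post in its centre, 10 mm in diameter with a tapered tip, rising 45 mm above the block's top: 92 x 96 x 15 mm block fixed in any one of the caddy's three places. Origin: centre of its underside, axes as the caddy's; flat top 15 mm above it (23 mm above the bench), flush with the rim, so the tip of the post is 60 mm above the origin.
- large_ball_center (a point): centre of the large plain dark steel ball, 50 mm in diameter, about 0.3 kg; loose on the bench, rolls if knocked.
- small_ball_center (a point): centre of the small plain dark steel ball, 34 mm in diameter, about 0.15 kg; loose on the bench, rolls if knocked.
- large_collar: large square collar of dark steel lying flat: 54 x 54 mm outside, 16 mm high, with a square through hole 26 x 26 mm in its centre; about 0.28 kg. Origin at the centre of its underside, z up, x and y square to its sides.
- small_collar: small square collar of dark steel lying flat: 40 x 40 mm outside, 20 mm high, with a square through hole 26 x 26 mm in its centre; about 0.15 kg. Origin at the centre of its underside, z up, x and y square to its sides.
- round_collar: look-alike that stays: round collar of dark steel lying flat, 42 mm outside, 26 mm hole, 20 mm high. Origin at the centre of its underside.
- footed_ball: look-alike that stays: dark steel ball 38 mm in diameter on a short neck over a square foot 50 x 50 x 6 mm, 50 mm high in all. Origin at the centre of the foot's underside.
Mind the look-alikes: they are no part of the job. Leave any green or red look-alike of the large_collar alone.

How it is judged:
By the outcome, as a careful person would: the job done as asked, in the order asked, and still so for the second after the job is handed in, with the robot touching nothing.
It also fails if it takes over 99 s, if anything falls off the work surface, if the arm or the gripper's body presses on something with over 40 N, if the wrist force passes 120 N, or if a joint passes its speed limit or range.

## Working session

There is one attempt and no reset: what is moved stays moved. The work goes in short steps, Python scripts to look and compute and a tool call to move; the robot and the scene stay as the last step left them, time stands still between calls to the robot, and variables do not carry over. Pictures are saved under pics/ and viewed, at most 14 in all, crops included, and the job is handed in when it is done.

Besides the shell and the picture viewer there is one more tool, called by a JSON object that holds its "method" and its "body". drive_tool: Moves the arm, as the interface text tells. Its arguments: {"type":"object","properties":{"plan":{"type":"array","items":{"type":"object","properties":{"x":{"type":"number"},"y":{"type":"number"},"z":{"type":"number"},"ax":{"type":"number"},"ay":{"type":"number"},"az":{"type":"number"},"hand":{"type":"number"}}}},"grip_force":{"type":"number"}},"required":["plan"]}

```bash
mkdir -p pics; cat > h.py <<'E'
import numpy as np, cv2
from rig import monitor, imaging, r
def grab(n,f):
    im=imaging.grab_frame(n); cv2.imwrite('pics/'+f,im[:,:,::-1]); return im
def px2w(n,u,v,z,info=None):
    c=info or imaging.camera_info(n); K,R,t=[np.array(c[k],float) for k in('mtx','R','t')]
    d=R.T@np.linalg.solve(K,[u,v,1.]); o=-R.T@t
    return o+d*(z-o[2])/d[2]
E
python3 - <<'E'
from h import *
a=grab('scene','s0.png');b=grab('side','d0.png')
for n in('scene','side','wrist'):
    c=imaging.camera_info(n);R=np.array(c['R']);print(n,(-R.T@np.array(c['t'])).round(),R.round(2).tolist(),np.array(c['mtx']).round().tolist())
print(monitor.sense())
E
```

```text
scene [945. 158. 636.] [[-0.31, 0.95, 0.01], [0.73, 0.24, -0.64], [-0.61, -0.19, -0.77]] [[362.0, 0.0, 319.0], [0.0, 362.0, 198.0], [0.0, 0.0, 1.0]]
side [ 217. -867.  733.] [[0.95, -0.3, -0.0], [-0.18, -0.58, -0.79], [0.24, 0.76, -0.61]] [[453.0, 0.0, 323.0], [0.0, 453.0, 192.0], [0.0, 0.0, 1.0]]
wrist [626.  81. 374.] [[1.0, 0.0, -0.0], [0.0, -0.95, 0.31], [-0.0, -0.31, -0.95]] [[334.0, 0.0, 319.0], [0.0, 334.0, 200.0], [0.0, 0.0, 1.0]]
{'clock': 0.1, 'qpos': array([-2.40043503e-03,  3.53585742e-01,  1.63404034e+00,  2.01058923e-05,
        1.15521823e+00, -2.39391341e-03]), 'qvel': array([-0.00161005, -0.00427043, -0.00199047,  0.00056761,  0.00044   ,
        0.000642  ]), 'joint_efforts': array([ 4.27485766e-04, -6.06356549e+01, -3.42817569e+01, -7.40920814e-05,
        3.91241178e-03, -4.99377973e-05]), 'eef_pos': array([6.24537416e+02, 7.73240633e-03, 1.98640818e+02]), 'tcp_rot': array([-3.14034104e+00, -2.13806814e-05,  1.57078166e+00]), 'contact_force': array([-1.28114398e+00,  4.05679259e-04,  6.15045610e-01]), 'wrist_torque': array([-0.02002424, -0.00853567,  0.00592091]), 'grasp_force': 0.0, 'opening': 0.9997671405271114}
```

View pics/s0.png

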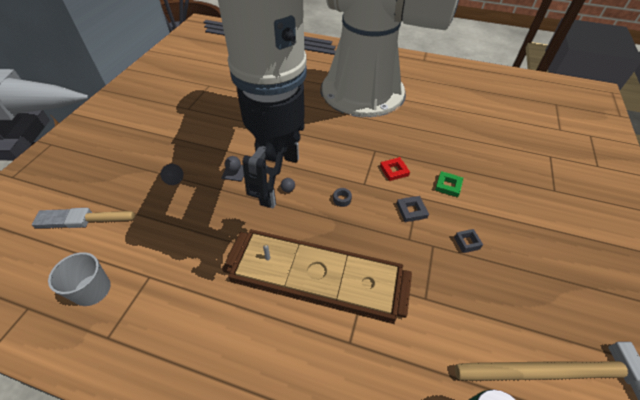

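View pics/d0.png

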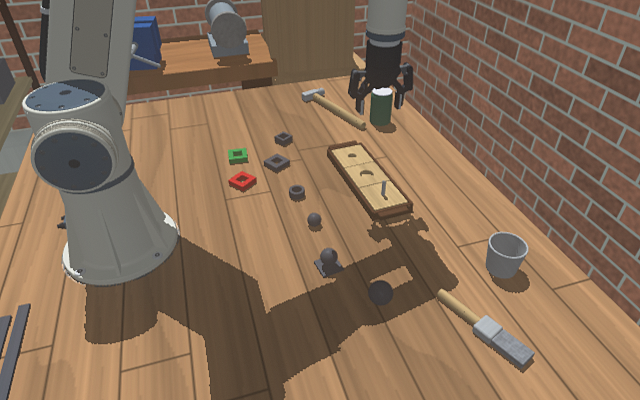

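Scene: large ball (172,174), footed ball (233,168), small ball (288,185), round collar (342,197), large collar (412,208), small collar (468,240). Green and red are decoys at (449,184) and (395,168). The post is at (265,252), large dimple at (317,269), small dimple at (368,283). I'll enlarge to confirm.

```bash
python3 - <<'E'
import cv2
a=cv2.imread('pics/s0.png')[150:330,150:490]; b=cv2.imread('pics/d0.png')[120:310,220:420]
cv2.imwrite('pics/s1.png',cv2.resize(a,(782,414),interpolation=cv2.INTER_CUBIC)) # 2.3
cv2.imwrite('pics/d1.png',cv2.resize(b,(600,570),interpolation=cv2.INTER_CUBIC)) # 3
E
```

```text
(no output)
```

View pics/s1.png

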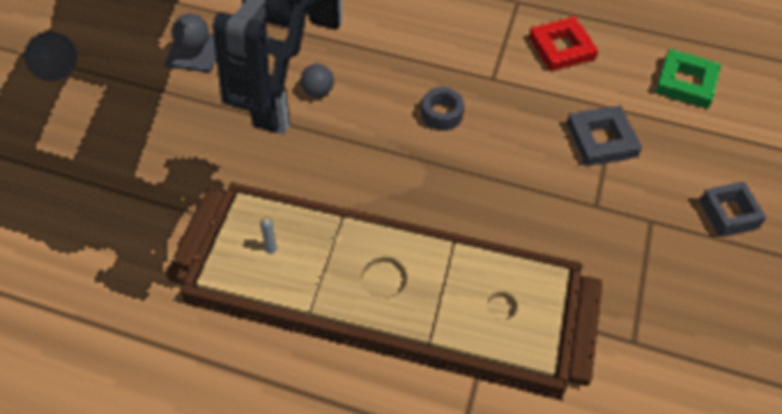

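View pics/d1.png

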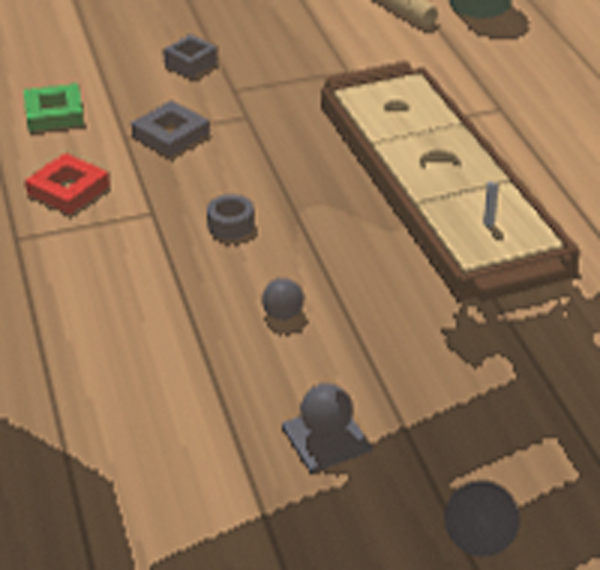

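```bash
cat > m.py <<'E'
from h import *
S=lambda x,y:(150+(x+.5)/2.3-.5,150+(y+.5)/2.3-.5)
D=lambda x,y:(220+(x+.5)/3-.5,120+(y+.5)/3-.5)
P=dict(lb=(25,[(51,55)],[(482,518)]),sb=(17,[(317,81)],[(283,300)]),
lc=(16,[(606,131),(570,122),(615,107),(639,148),(592,160)],[(172,125),(133,128),(172,103),(208,128),(170,152)]),
sc=(20,[(738,205),(703,190),(743,183),(763,210),(718,222)],[(192,52),(165,50),(190,37),(217,55),(192,68)]),
cad=(23,[(235,193),(578,268),(558,373),(197,285)],[(468,275),(335,98),(422,71),(563,253)]),
dl=(23,[(384,277)],[(440,158)]),ds=(23,[(502,306)],[(397,105)]),tip=(68,[(265,220)],[(492,184)]),
rc=(20,[(442,101)],[(232,208)]),fb=(31,[(190,34)],[(327,409)]))
for k,(z,s,d) in P.items():
    print(k,'scene',[px2w('scene',*S(*p),z)[:2].round().astype(int).tolist() for p in s],'side',[px2w('side',*D(*p),z)[:2].round().astype(int).tolist() for p in d])
E
python3 m.py
```

```text
lb scene [[502, -332]] side [[504, -334]]
sb scene [[444, -70]] side [[444, -74]]
lc scene [[415, 213], [415, 178], [383, 217], [426, 245], [454, 206]] side [[416, 203], [380, 209], [425, 241], [448, 187], [404, 159]]
sc scene [[465, 336], [459, 305], [440, 339], [464, 357], [489, 320]] side [[465, 323], [440, 335], [470, 353], [488, 309], [458, 292]]
cad scene [[594, -89], [574, 211], [668, 212], [686, -81]] side [[594, -96], [576, 190], [674, 211], [681, -94]]
dl scene [[632, 61]] side [[635, 65]]
ds scene [[627, 159]] side [[629, 160]]
tip scene [[636, -37]] side [[635, -42]]
rc scene [[432, 55]] side [[436, 53]]
fb scene [[436, -210]] side [[435, -213]]
```

The dark flat squares are the two collars; the two plain balls have no foot. Both cameras agree to about 5 mm, and the caddy yaw is about 0.04. First I'll move above the large ball.

{"method": "drive_tool", "body": {"plan": [{"x": -6.66, "y": -2.44, "z": 0.6}, {"x": -6.66, "y": -2.44, "z": 0.6}, {"x": -6.66, "y": -2.44, "z": 0.6}, {"x": -6.66, "y": -2.44, "z": 1.0}, {"x": -6.66, "y": -2.44, "z": 1.4}, {"x": -6.66, "y": -2.44, "z": 1.8}, {"x": -6.66, "y": -2.44, "z": 1.8}, {"x": -6.66, "y": -2.44, "z": 1.8}]}}

```text
invalid input
```

{"method": "drive_tool", "body": {"plan": [{"x": 0}]}}

```text
invalid input
```

```bash
python3 - <<'E'
from h import *
s=monitor.sense();print(s['eef_pos'],s['tcp_rot'],s['clock'])
import pickle
c=imaging.camera_info('wrist');pickle.dump(c,open('w1.pkl','wb'));grab('wrist','w1.png')
for p in [(503,-333,25),(503,-333,0)]:
    q=np.array(c['mtx'])@(np.array(c['R'])@np.array(p)+c['t']);print(q[:2]/q[2])
E
```

```text
[6.24537416e+02 7.73240633e-03 1.98640818e+02] [-3.14034104e+00 -2.13806814e-05  1.57078166e+00] 0.1
[230.34084408 405.136517  ]
[234.70801185 389.69492826]
```

View pics/w1.png

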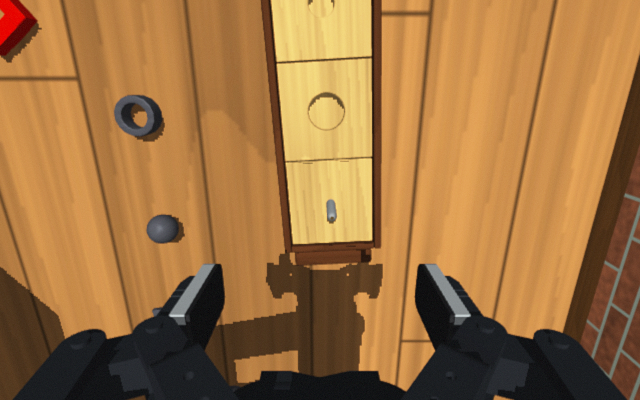

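The call didn't move the arm; all fields are probably required. This wrist view at least shows the small ball (163,228), large dimple (326,111) and post tip (331,202).

{"method": "drive_tool", "body": {"plan": [{"x": -6.66, "y": -2.44, "z": 0.6, "ax": 0, "ay": 0, "az": 0, "hand": 85}, {"x": -6.66, "y": -2.44, "z": 0.6, "ax": 0, "ay": 0, "az": 0, "hand": 85}, {"x": -6.66, "y": -2.44, "z": 0.6, "ax": 0, "ay": 0, "az": 0, "hand": 85}, {"x": -6.66, "y": -2.44, "z": 1.0, "ax": 0, "ay": 0, "az": 0, "hand": 85}, {"x": -6.66, "y": -2.44, "z": 1.4, "ax": 0, "ay": 0, "az": 0, "hand": 85}, {"x": -6.66, "y": -2.44, "z": 1.8, "ax": 0, "ay": 0, "az": 0, "hand": 85}, {"x": -6.66, "y": -2.44, "z": 1.8, "ax": 0, "ay": 0, "az": 0, "hand": 85}, {"x": -6.66, "y": -2.44, "z": 1.8, "ax": 0, "ay": 0, "az": 0, "hand": 85}], "grip_force": 40}}

```text
clock: 0.95
eef_pos: [500.4, -335.5, 107.1]
tcp_rot: [-3.139, -0.001, 1.569]
contact_force: [0.4, 0.4, -0.6]
opening: 0.996
grasp_force: 0.0
```

```bash
python3 - <<'E'
from h import *
import pickle
c=pickle.load(open('w1.pkl','rb'))
for n,u,v,z in [('sb',163,228,17),('dl',326,111,23),('tip',331,202,68),('rc',138,117,20)]: print(n,px2w('',u,v,z,c).round())
E
```

```text
sb [445. -72.  17.]
dl [632.  60.  23.]
tip [637. -22.  68.]
rc [439.  54.  20.]
```

{"method": "drive_tool", "body": {"plan": [{"x": 0, "y": 0, "z": 0.8, "ax": 0, "ay": 0, "az": 0, "hand": 85}, {"x": 0, "y": 0, "z": 1.6, "ax": 0, "ay": 0, "az": 0, "hand": 85}, {"x": 0, "y": 0, "z": 2.0, "ax": 0, "ay": 0, "az": 0, "hand": 85}, {"x": 0, "y": 0, "z": 2.1, "ax": 0, "ay": 0, "az": 0, "hand": 85}, {"x": 0, "y": 0, "z": 2.1, "ax": 0, "ay": 0, "az": 0, "hand": 45}, {"x": 0, "y": 0, "z": 2.1, "ax": 0, "ay": 0, "az": 0, "hand": 45}, {"x": 0, "y": 0, "z": 2.1, "ax": 0, "ay": 0, "az": 0, "hand": 45}, {"x": 0, "y": 0, "z": 2.1, "ax": 0, "ay": 0, "az": 0, "hand": 45}], "grip_force": 40}}

```text
clock: 1.75
eef_pos: [503.8, -333.4, 5.6]
tcp_rot: [3.14, 0.001, 1.571]
contact_force: [-0.2, -0.4, 0.9]
opening: 0.531
grasp_force: 0.0
```

{"method": "drive_tool", "body": {"plan": [{"x": 0, "y": 0, "z": 0, "ax": 0, "ay": 0, "az": 0, "hand": 45}, {"x": 0, "y": 0, "z": 0, "ax": 0, "ay": 0, "az": 0, "hand": 45}, {"x": 0, "y": 0, "z": 0, "ax": 0, "ay": 0, "az": 0, "hand": 45}]}}

```text
clock: 2.05
eef_pos: [503.1, -333.0, 4.5]
tcp_rot: [3.141, 0.0, 1.571]
contact_force: [-0.2, -0.2, -0.5]
opening: 0.529
grasp_force: 0.0
```

```bash
python3 - <<'E'
from h import *
a=grab('wrist','w2.png');b=grab('side','d2.png')
cv2.imwrite('pics/c2.png',np.hstack([a[100:400,120:520],b[200:350,280:480].repeat(2,0).repeat(2,1)])[:,:,::-1])
E
```

```text
(no output)
```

View pics/c2.png

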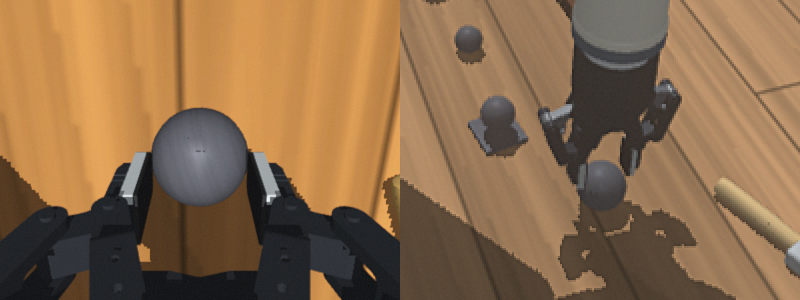

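The ball is centred at wrist pixel (320,257), between or just in front of the pads. I'll compute where it sits relative to the pads.

```bash
python3 - <<'E'
from h import *
print(px2w('wrist',320,257,25),px2w('side',280+201/2,200+186/2,25))
c=imaging.camera_info('wrist')
for p in [(503,-333,25),(478,-333,25),(503,-333,4),(475,-333,4)]:
    q=np.array(c['mtx'])@(np.array(c['R'])@np.array(p)+c['t']);print(q[:2]/q[2])
print(monitor.sense()['opening'])
E
```

```text
[ 504.56883344 -334.42055775   25.        ] [ 503.82380794 -335.60491407   25.        ]
[316.95785846 254.52823336]
[268.41851115 254.51252   ]
[317.18301303 237.40561371]
[268.46386073 237.38809983]
0.5312427618645117
```

The ball is in the right place between the pads, and they haven't reached it yet. Closing further.

{"method": "drive_tool", "body": {"plan": [{"x": 0, "y": 0, "z": 0, "ax": 0, "ay": 0, "az": 0, "hand": 25}, {"x": 0, "y": 0, "z": 0, "ax": 0, "ay": 0, "az": 0, "hand": 25}, {"x": 0, "y": 0, "z": 0, "ax": 0, "ay": 0, "az": 0, "hand": 25}, {"x": 0, "y": 0, "z": 0, "ax": 0, "ay": 0, "az": 0, "hand": 25}], "grip_force": 40}}

```text
clock: 2.55
eef_pos: [503.2, -333.1, 4.5]
tcp_rot: [3.141, 0.0, 1.571]
contact_force: [-0.5, 0.1, 5.8]
opening: 0.445
grasp_force: 34.6
```

{"method": "drive_tool", "body": {"plan": [{"x": 0, "y": 0, "z": -0.4, "ax": 0, "ay": 0, "az": 0, "hand": 25}, {"x": 0, "y": 0, "z": -1.2, "ax": 0, "ay": 0, "az": 0, "hand": 25}, {"x": 0, "y": 0, "z": -2.0, "ax": 0, "ay": 0, "az": 0, "hand": 25}, {"x": 0, "y": 0, "z": -2.4, "ax": 0, "ay": 0, "az": 0, "hand": 25}, {"x": 0, "y": 0, "z": -2.4, "ax": 0, "ay": 0, "az": 0, "hand": 25}]}}

```text
clock: 3.05
eef_pos: [504.8, -334.1, 127.4]
tcp_rot: [3.137, 0.003, 1.571]
contact_force: [0.9, 1.0, -0.3]
opening: 0.295
grasp_force: 0.0
```

{"method": "drive_tool", "body": {"plan": [{"x": 1, "y": 0.33, "z": 0, "ax": 0, "ay": 0, "az": 0, "hand": 25}, {"x": 2, "y": 0.66, "z": 0, "ax": 0, "ay": 0, "az": 0, "hand": 25}, {"x": 3, "y": 1, "z": 0, "ax": 0, "ay": 0, "az": 0, "hand": 25}, {"x": 4, "y": 1.3, "z": 0, "ax": 0, "ay": 0, "az": 0, "hand": 25}, {"x": 5, "y": 1.65, "z": 0, "ax": 0, "ay": 0, "az": 0, "hand": 25}, {"x": 6, "y": 2, "z": 0, "ax": 0, "ay": 0, "az": 0, "hand": 25}, {"x": 7, "y": 2.3, "z": 0, "ax": 0, "ay": 0, "az": 0, "hand": 25}, {"x": 7.9, "y": 2.6, "z": 0, "ax": 0, "ay": 0, "az": 0, "hand": 25}]}}

```text
clock: 3.85
eef_pos: [627.4, 48.9, 122.6]
tcp_rot: [-3.139, 0.0, 1.571]
contact_force: [1.0, -1.1, -0.5]
opening: 0.291
grasp_force: 0.0
```

{"method": "drive_tool", "body": {"plan": [{"x": 0, "y": 0, "z": 0.5, "ax": 0, "ay": 0, "az": 0, "hand": 25}, {"x": 0, "y": 0, "z": 0.8, "ax": 0, "ay": 0, "az": 0, "hand": 25}, {"x": 0, "y": 0, "z": 0.8, "ax": 0, "ay": 0, "az": 0, "hand": 25}, {"x": 0, "y": 0, "z": 0.8, "ax": 0, "ay": 0, "az": 0, "hand": 25}]}}

```text
clock: 4.25
eef_pos: [627.2, 45.8, 83.4]
tcp_rot: [-3.139, 0.0, 1.57]
contact_force: [0.5, -0.1, 0.2]
opening: 0.29
grasp_force: 0.0
```

```bash
python3 - <<'E'
from h import *
a=grab('wrist','w3.png');b=grab('scene','s3.png')
cv2.imwrite('pics/c3.png',np.hstack([a[60:360,120:520],b[180:330,230:430].repeat(2,0).repeat(2,1)])[:,:,::-1])
print(monitor.sense()['eef_pos'])
E
```

```text
[628.31408706  45.8454957   84.82965919]
```

View pics/c3.png

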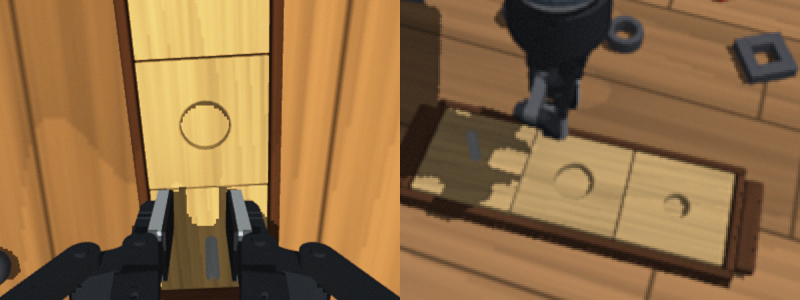

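The ball slipped out of the grip, most likely because the pads held it above the equator. I'll find the ball and estimate the true finger-tip height from the two views taken at the grasp.

```bash
python3 - <<'E'
from h import *
c=imaging.camera_info('side')
for z in (0,10,20,30,40):
    q=np.array(c['mtx'])@(np.array(c['R'])@np.array((476,-333,z))+c['t']);print(z,q[:2]/q[2], end=' ')
# wrist cam rel. to TCP: now
c=imaging.camera_info('wrist'); p=monitor.sense()['eef_pos']
for dz in (0,10,20,30):
  for dx,dy in((15,-11),(15,11)):
    q=np.array(c['mtx'])@(np.array(c['R'])@(p+(dx,dy,dz))+c['t']);print(dz,dy,(q[:2]/q[2]-[120,60]).round(), end=' ')
b=grab('side','d3.png')
a=cv2.imread('pics/w2.png');A=cv2.resize(a[230:370,230:400],None,fx=2.3,fy=2.3,interpolation=cv2.INTER_CUBIC)
B=cv2.resize(b[190:330,270:440][:,:,::-1],(A.shape[1],A.shape[0]),interpolation=cv2.INTER_CUBIC)
cv2.imwrite('pics/c4.png',np.hstack([A,B]))
E
```

```text
0 [366.30279186 303.48662595] 10 [366.58413048 300.26991139] 20 [366.86927204 297.00971562] 30 [367.15829416 293.70515101] 40 [367.4512766  290.35530562] 0 -11 [223. 195.] 0 11 [224. 160.] 10 -11 [224. 203.] 10 11 [225. 167.] 20 -11 [225. 213.] 20 11 [226. 174.] 30 -11 [227. 223.] 30 11 [228. 183.]
```

View pics/c4.png

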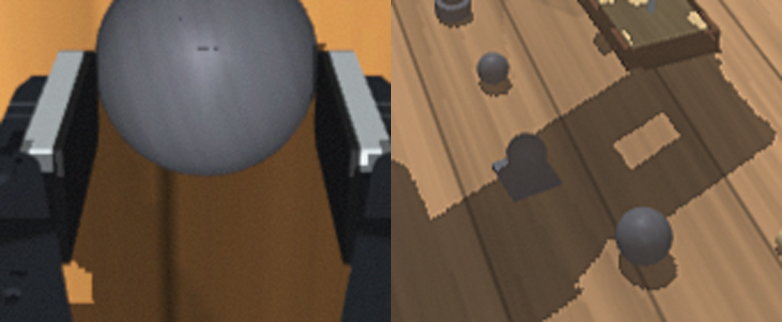

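```bash
python3 - <<'E'
from h import *
c=imaging.camera_info('scene');print(monitor.sense()['eef_pos'])
for z in (75,85,95,105,115,125):
  for y in(35,57):
    q=np.array(c['mtx'])@(np.array(c['R'])@np.array((643,y,z))+c['t']);print(z,y,(q[:2]/q[2]).round(1), end=' ')
print()
a=cv2.imread('pics/s3.png');b=cv2.imread('pics/d3.png')
A=cv2.resize(a[180:280,250:350],(400,400),interpolation=cv2.INTER_CUBIC)
B=cv2.resize(b[40:200,320:480],(400,400),interpolation=cv2.INTER_CUBIC)
c=imaging.camera_info('side')
for z in (85,105,125):
  for x in(613,643):
    q=np.array(c['mtx'])@(np.array(c['R'])@np.array((x,35,z))+c['t']);print(z,x,((q[:2]/q[2]-[320,40])*2.5).round(1), end=' ')
cv2.imwrite('pics/c5.png',np.hstack([A,B]))
E
```

```text
[628.54660426  45.98124455  85.09601449]
75 35 [300.8 257.3] 75 57 [312.6 260.7] 85 35 [300.6 254.4] 85 57 [312.6 257.8] 95 35 [300.5 251.4] 95 57 [312.6 254.9] 105 35 [300.3 248.4] 105 57 [312.6 251.9] 115 35 [300.2 245.2] 115 57 [312.6 248.7] 125 35 [300. 242.] 125 57 [312.6 245.6] 
85 613 [110.5 301.3] 85 643 [137.4 296.4] 105 613 [111.6 284.9] 105 643 [138.7 280.1] 125 613 [112.7 268.3] 125 643 [140.  263.5]
```

View pics/c5.png

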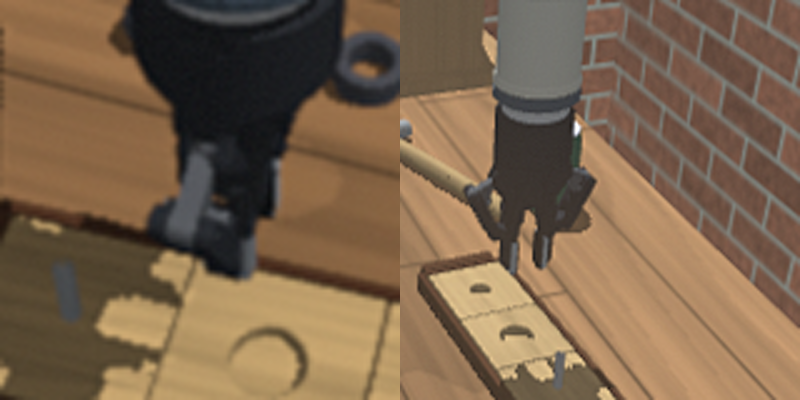

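Both views put the finger tips about 30 mm behind the reported TCP. I'll go back to the ball, which hasn't moved, and grip lower. The opening should read 0.58 when the pads are on the equator.

{"method": "drive_tool", "body": {"plan": [{"x": -0.5, "y": -0.2, "z": -0.4, "ax": 0, "ay": 0, "az": 0, "hand": 85}, {"x": -7.6, "y": -2.5, "z": -0.4, "ax": 0, "ay": 0, "az": 0, "hand": 85}, {"x": -7.6, "y": -2.5, "z": -0.4, "ax": 0, "ay": 0, "az": 0, "hand": 85}, {"x": -7.6, "y": -2.5, "z": -0.4, "ax": 0, "ay": 0, "az": 0, "hand": 85}, {"x": -7.6, "y": -2.5, "z": -0.4, "ax": 0, "ay": 0, "az": 0, "hand": 85}, {"x": -7.6, "y": -2.5, "z": -0.4, "ax": 0, "ay": 0, "az": 0, "hand": 85}, {"x": -7.6, "y": -2.5, "z": -0.4, "ax": 0, "ay": 0, "az": 0, "hand": 85}, {"x": -7.6, "y": -2.5, "z": -0.4, "ax": 0, "ay": 0, "az": 0, "hand": 85}]}}

```text
clock: 5.2
eef_pos: [509.4, -313.7, 105.5]
tcp_rot: [3.14, 0.001, 1.57]
contact_force: [1.0, -1.1, 0.5]
opening: 0.996
grasp_force: 0.0
```

{"method": "drive_tool", "body": {"plan": [{"x": 0, "y": 0, "z": 0, "ax": 0, "ay": 0, "az": 0, "hand": 85}, {"x": 0, "y": 0, "z": 0, "ax": 0, "ay": 0, "az": 0, "hand": 85}]}}

```text
clock: 5.4
eef_pos: [509.7, -312.8, 105.1]
tcp_rot: [3.14, 0.001, 1.567]
contact_force: [0.4, -0.2, -0.4]
opening: 0.999
grasp_force: 0.0
```

{"method": "drive_tool", "body": {"plan": [{"x": -0.42, "y": -0.12, "z": 0.5, "ax": 0, "ay": 0, "az": 0, "hand": 85}, {"x": -0.42, "y": -0.12, "z": 1.3, "ax": 0, "ay": 0, "az": 0, "hand": 85}, {"x": -0.42, "y": -0.12, "z": 2.0, "ax": 0, "ay": 0, "az": 0, "hand": 85}, {"x": -0.42, "y": -0.12, "z": 2.2, "ax": 0, "ay": 0, "az": 0, "hand": 85}, {"x": -0.42, "y": -0.12, "z": 2.3, "ax": 0, "ay": 0, "az": 0, "hand": 85}, {"x": -0.42, "y": -0.12, "z": 2.4, "ax": 0, "ay": 0, "az": 0, "hand": 85}, {"x": -0.42, "y": -0.12, "z": 2.4, "ax": 0, "ay": 0, "az": 0, "hand": 85}]}}

```text
clock: 6.1
eef_pos: [505.1, -332.1, -14.8]
tcp_rot: [3.14, 0.001, 1.571]
contact_force: [-0.2, 0.0, 0.2]
opening: 0.993
grasp_force: 0.0
```

{"method": "drive_tool", "body": {"plan": [{"x": 0, "y": 0, "z": 0, "ax": 0, "ay": 0, "az": 0, "hand": 30}, {"x": 0, "y": 0, "z": 0, "ax": 0, "ay": 0, "az": 0, "hand": 30}, {"x": 0, "y": 0, "z": 0, "ax": 0, "ay": 0, "az": 0, "hand": 30}, {"x": 0, "y": 0, "z": 0, "ax": 0, "ay": 0, "az": 0, "hand": 30}, {"x": 0, "y": 0, "z": 0, "ax": 0, "ay": 0, "az": 0, "hand": 30}], "grip_force": 30}}

```text
clock: 6.6
eef_pos: [504.5, -332.4, -14.7]
tcp_rot: [3.141, 0.001, 1.571]
contact_force: [-1.1, 0.5, 5.6]
opening: 0.567
grasp_force: 29.9
```

Nearly at the equator, but still slightly above it. I'll open and go another 10 mm lower.

{"method": "drive_tool", "body": {"plan": [{"x": 0, "y": 0, "z": 0, "ax": 0, "ay": 0, "az": 0, "hand": 70}, {"x": 0, "y": 0, "z": 0, "ax": 0, "ay": 0, "az": 0, "hand": 70}, {"x": 0, "y": 0, "z": 0.1, "ax": 0, "ay": 0, "az": 0, "hand": 70}, {"x": 0, "y": 0, "z": 0.2, "ax": 0, "ay": 0, "az": 0, "hand": 70}, {"x": 0, "y": 0, "z": 0.2, "ax": 0, "ay": 0, "az": 0, "hand": 70}]}}

```text
clock: 7.1
eef_pos: [503.6, -331.6, -26.8]
tcp_rot: [-3.14, -0.001, 1.571]
contact_force: [-0.4, 0.1, -0.2]
opening: 0.819
grasp_force: 0.0
```

{"method": "drive_tool", "body": {"plan": [{"x": 0, "y": 0, "z": 0, "ax": 0, "ay": 0, "az": 0, "hand": 30}, {"x": 0, "y": 0, "z": 0, "ax": 0, "ay": 0, "az": 0, "hand": 30}, {"x": 0, "y": 0, "z": 0, "ax": 0, "ay": 0, "az": 0, "hand": 30}, {"x": 0, "y": 0, "z": 0, "ax": 0, "ay": 0, "az": 0, "hand": 30}, {"x": 0, "y": 0, "z": 0, "ax": 0, "ay": 0, "az": 0, "hand": 30}], "grip_force": 40}}

```text
clock: 7.6
eef_pos: [504.1, -332.1, -25.6]
tcp_rot: [-3.142, 0.0, 1.571]
contact_force: [-1.7, -0.9, 3.2]
opening: 0.561
grasp_force: 40.8
```

{"method": "drive_tool", "body": {"plan": [{"x": 0, "y": 0, "z": -0.2, "ax": 0, "ay": 0, "az": 0, "hand": 30}, {"x": 0, "y": 0, "z": -0.6, "ax": 0, "ay": 0, "az": 0, "hand": 30}, {"x": 0, "y": 0, "z": -1.2, "ax": 0, "ay": 0, "az": 0, "hand": 30}, {"x": 0, "y": 0, "z": -1.8, "ax": 0, "ay": 0, "az": 0, "hand": 30}, {"x": 0, "y": 0, "z": -2.4, "ax": 0, "ay": 0, "az": 0, "hand": 30}, {"x": 0, "y": 0, "z": -2.4, "ax": 0, "ay": 0, "az": 0, "hand": 30}]}}

```text
clock: 8.2
eef_pos: [506.7, -333.6, 98.7]
tcp_rot: [3.136, 0.004, 1.571]
contact_force: [1.3, -1.0, -3.2]
opening: 0.565
grasp_force: 42.3
```

{"method": "drive_tool", "body": {"plan": [{"x": 0.8, "y": 0.26, "z": 0, "ax": 0, "ay": 0, "az": 0, "hand": 30}, {"x": 1.6, "y": 0.52, "z": 0, "ax": 0, "ay": 0, "az": 0, "hand": 30}, {"x": 2.4, "y": 0.78, "z": 0, "ax": 0, "ay": 0, "az": 0, "hand": 30}, {"x": 3.2, "y": 1.04, "z": 0, "ax": 0, "ay": 0, "az": 0, "hand": 30}, {"x": 4, "y": 1.3, "z": 0, "ax": 0, "ay": 0, "az": 0, "hand": 30}, {"x": 4.8, "y": 1.56, "z": 0, "ax": 0, "ay": 0, "az": 0, "hand": 30}, {"x": 5.6, "y": 1.82, "z": 0, "ax": 0, "ay": 0, "az": 0, "hand": 30}, {"x": 6.4, "y": 2.08, "z": 0, "ax": 0, "ay": 0, "az": 0, "hand": 30}]}}

```text
clock: 9.0
eef_pos: [607.7, -10.2, 93.1]
tcp_rot: [-3.14, -0.0, 1.571]
contact_force: [0.2, -0.1, -3.1]
opening: 0.566
grasp_force: 42.2
```

{"method": "drive_tool", "body": {"plan": [{"x": 0.6, "y": 0.25, "z": 0, "ax": 0, "ay": 0, "az": 0, "hand": 30}, {"x": 1.2, "y": 0.4, "z": 0, "ax": 0, "ay": 0, "az": 0, "hand": 30}, {"x": 1.49, "y": 0.49, "z": 0, "ax": 0, "ay": 0, "az": 0, "hand": 30}, {"x": 1.49, "y": 0.49, "z": 0.4, "ax": 0, "ay": 0, "az": 0, "hand": 30}, {"x": 1.49, "y": 0.49, "z": 0.8, "ax": 0, "ay": 0, "az": 0, "hand": 30}, {"x": 1.49, "y": 0.49, "z": 0.8, "ax": 0, "ay": 0, "az": 0, "hand": 30}, {"x": 1.49, "y": 0.49, "z": 0.8, "ax": 0, "ay": 0, "az": 0, "hand": 30}]}}

```text
clock: 9.7
eef_pos: [632.0, 62.0, 53.7]
tcp_rot: [-3.14, 0.0, 1.57]
contact_force: [-0.1, 0.4, -3.5]
opening: 0.562
grasp_force: 42.4
```

```bash
python3 - <<'E'
from h import *
p=monitor.sense()['eef_pos'];print(p)
b=grab('scene','s4.png');a=grab('wrist','w4.png')
cv2.imwrite('pics/c6.png',np.hstack([a[60:360,120:520],b[180:330,230:430].repeat(2,0).repeat(2,1)])[:,:,::-1])
E
```

```text
[631.97853656  61.98229117  53.67583222]
```

View pics/c6.png

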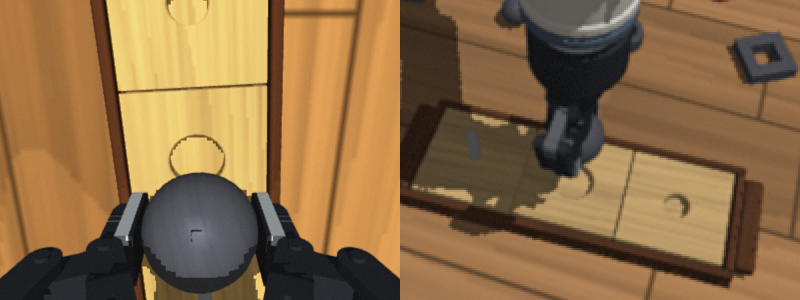

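Ball held at wrist (320,292); the dimple shows at about (317,218).

```bash
python3 - <<'E'
from h import *
print(px2w('wrist',317,218,23),px2w('wrist',320,292,104), px2w('wrist',120+186,60+3,23))
E
```

```text
[632.97088841  61.6756571   23.        ] [634.69170671  58.60204893 104.        ] [626.83240257 157.30555537  23.        ]
```

{"method": "drive_tool", "body": {"plan": [{"x": 0.03, "y": 0, "z": 0.4, "ax": 0, "ay": 0, "az": 0, "hand": 30}, {"x": 0.03, "y": 0, "z": 0.8, "ax": 0, "ay": 0, "az": 0, "hand": 30}, {"x": 0.03, "y": 0, "z": 1.0, "ax": 0, "ay": 0, "az": 0, "hand": 30}, {"x": 0.03, "y": 0, "z": 1.12, "ax": 0, "ay": 0, "az": 0, "hand": 30}, {"x": 0.03, "y": 0, "z": 1.12, "ax": 0, "ay": 0, "az": 0, "hand": 30}]}}

```text
clock: 10.3
eef_pos: [632.7, 63.8, -1.8]
tcp_rot: [-3.141, 0.0, 1.571]
contact_force: [-0.1, -0.8, -2.8]
opening: 0.559
grasp_force: 42.5
```

{"method": "drive_tool", "body": {"plan": [{"x": 0, "y": 0, "z": 0.04, "ax": 0, "ay": 0, "az": 0, "hand": 30}, {"x": 0, "y": 0, "z": 0.08, "ax": 0, "ay": 0, "az": 0, "hand": 30}, {"x": 0, "y": 0, "z": 0.08, "ax": 0, "ay": 0, "az": 0, "hand": 30}]}}

```text
clock: 10.6
eef_pos: [632.9, 64.0, -5.4]
tcp_rot: [3.141, -0.0, 1.571]
contact_force: [0.1, -0.4, -4.0]
opening: 0.566
grasp_force: 42.5
```

{"method": "drive_tool", "body": {"plan": [{"x": 0, "y": 0, "z": 0.04, "ax": 0, "ay": 0, "az": 0, "hand": 30}, {"x": 0, "y": 0, "z": 0.08, "ax": 0, "ay": 0, "az": 0, "hand": 30}, {"x": 0, "y": 0, "z": 0.08, "ax": 0, "ay": 0, "az": 0, "hand": 30}]}}

```text
clock: 10.9
eef_pos: [633.4, 63.6, -8.5]
tcp_rot: [3.14, 0.0, 1.571]
contact_force: [-3.3, -2.3, 9.5]
opening: 0.564
grasp_force: 43.6
```

{"method": "drive_tool", "body": {"plan": [{"x": 0, "y": 0, "z": 0, "ax": 0, "ay": 0, "az": 0, "hand": 54}, {"x": 0, "y": 0, "z": 0, "ax": 0, "ay": 0, "az": 0, "hand": 62}, {"x": 0, "y": 0, "z": 0, "ax": 0, "ay": 0, "az": 0, "hand": 80}, {"x": 0, "y": 0, "z": 0, "ax": 0, "ay": 0, "az": 0, "hand": 80}, {"x": 0, "y": 0, "z": -0.6, "ax": 0, "ay": 0, "az": 0, "hand": 80}, {"x": 0, "y": 0, "z": -1.4, "ax": 0, "ay": 0, "az": 0, "hand": 80}, {"x": 0, "y": 0, "z": -2.2, "ax": 0, "ay": 0, "az": 0, "hand": 80}, {"x": 0, "y": 0, "z": -2.2, "ax": 0, "ay": 0, "az": 0, "hand": 80}]}}

```text
clock: 11.7
eef_pos: [636.6, 64.4, 106.1]
tcp_rot: [3.132, -0.001, 1.571]
contact_force: [0.6, -0.2, 1.2]
opening: 0.94
grasp_force: 0.0
```

{"method": "drive_tool", "body": {"plan": [{"x": -0.5, "y": -0.7, "z": 0, "ax": 0, "ay": 0, "az": 0, "hand": 80}, {"x": -1, "y": -1.4, "z": 0, "ax": 0, "ay": 0, "az": 0, "hand": 80}, {"x": -1.5, "y": -2.1, "z": 0, "ax": 0, "ay": 0, "az": 0, "hand": 80}, {"x": -2, "y": -2.8, "z": 0, "ax": 0, "ay": 0, "az": 0, "hand": 80}, {"x": -2.5, "y": -3.5, "z": 0, "ax": 0, "ay": 0, "az": 0, "hand": 80}, {"x": -2.71, "y": -3.77, "z": 0, "ax": 0, "ay": 0, "az": 0, "hand": 80}, {"x": -2.71, "y": -3.77, "z": 0, "ax": 0, "ay": 0, "az": 0, "hand": 80}, {"x": -2.71, "y": -3.77, "z": 0, "ax": 0, "ay": 0, "az": 0, "hand": 80}]}}

```text
clock: 12.5
eef_pos: [445.4, -71.6, 100.5]
tcp_rot: [3.14, -0.0, 1.57]
contact_force: [0.5, -0.1, -0.4]
opening: 0.939
grasp_force: 0.0
```

```bash
python3 - <<'E'
from h import *
p=monitor.sense()['eef_pos'];print(p)
c=imaging.camera_info('wrist');c2=imaging.camera_info('scene');import pickle;pickle.dump(c,open('w5.pkl','wb'))
a=grab('wrist','w5.png');b=grab('scene','s5.png')
cv2.imwrite('pics/c7.png',np.hstack([a[60:360,120:520],b[180:330,230:430].repeat(2,0).repeat(2,1)])[:,:,::-1])
q=np.array(c['mtx'])@(np.array(c['R'])@np.array([444.5,-72,17])+c['t']);print(q[:2]/q[2]-[120,60])
q=np.array(c2['mtx'])@(np.array(c2['R'])@np.array([633,61.5,40])+c2['t']);print((q[:2]/q[2]-[230,180])*2+[400,0])
E
```

```text
[445.37545241 -71.59339994 100.50979966]
[196.52364778 134.83829679]
[573.26215926 172.70956764]
```

View pics/c7.png

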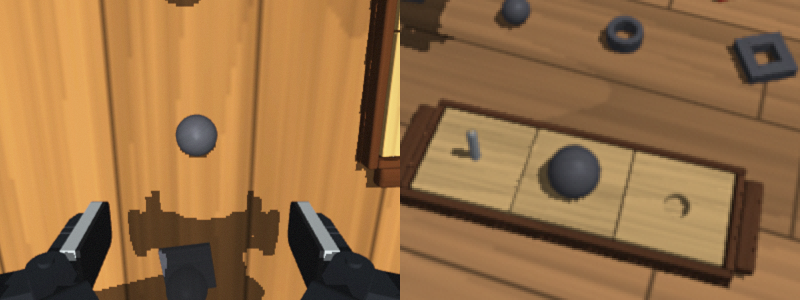

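The large ball sits exactly where predicted, at crop (573,172). The small ball matches its position too. Descending on it.

{"method": "drive_tool", "body": {"plan": [{"x": 0, "y": 0, "z": 0.8, "ax": 0, "ay": 0, "az": 0, "hand": 75}, {"x": 0, "y": 0, "z": 1.6, "ax": 0, "ay": 0, "az": 0, "hand": 75}, {"x": 0, "y": 0, "z": 2.3, "ax": 0, "ay": 0, "az": 0, "hand": 75}, {"x": 0, "y": 0, "z": 2.5, "ax": 0, "ay": 0, "az": 0, "hand": 75}, {"x": 0, "y": 0, "z": 2.57, "ax": 0, "ay": 0, "az": 0, "hand": 65}, {"x": 0, "y": 0, "z": 2.57, "ax": 0, "ay": 0, "az": 0, "hand": 50}, {"x": 0, "y": 0, "z": 2.57, "ax": 0, "ay": 0, "az": 0, "hand": 42}, {"x": 0, "y": 0, "z": 2.57, "ax": 0, "ay": 0, "az": 0, "hand": 42}]}}

```text
clock: 13.4
eef_pos: [445.5, -71.7, -26.9]
tcp_rot: [3.139, 0.0, 1.571]
contact_force: [0.3, 0.7, 0.3]
opening: 0.489
grasp_force: 0.0
```

{"method": "drive_tool", "body": {"plan": [{"x": 0, "y": 0, "z": 0, "ax": 0, "ay": 0, "az": 0, "hand": 15}, {"x": 0, "y": 0, "z": 0, "ax": 0, "ay": 0, "az": 0, "hand": 15}, {"x": 0, "y": 0, "z": 0, "ax": 0, "ay": 0, "az": 0, "hand": 15}, {"x": 0, "y": 0, "z": 0, "ax": 0, "ay": 0, "az": 0, "hand": 15}], "grip_force": 35}}

```text
clock: 13.8
eef_pos: [444.9, -71.7, -27.2]
tcp_rot: [3.14, 0.0, 1.571]
contact_force: [-0.5, 0.2, 9.1]
opening: 0.379
grasp_force: 33.9
```

{"method": "drive_tool", "body": {"plan": [{"x": 0, "y": 0, "z": -0.1, "ax": 0, "ay": 0, "az": 0, "hand": 15}, {"x": 0, "y": 0, "z": -0.3, "ax": 0, "ay": 0, "az": 0, "hand": 15}, {"x": 0, "y": 0, "z": -0.7, "ax": 0, "ay": 0, "az": 0, "hand": 15}, {"x": 0, "y": 0, "z": -1.3, "ax": 0, "ay": 0, "az": 0, "hand": 15}, {"x": 0, "y": 0, "z": -2.0, "ax": 0, "ay": 0, "az": 0, "hand": 15}, {"x": 0, "y": 0, "z": -2.6, "ax": 0, "ay": 0, "az": 0, "hand": 15}, {"x": 0, "y": 0, "z": -2.6, "ax": 0, "ay": 0, "az": 0, "hand": 15}]}}

```text
clock: 14.5
eef_pos: [446.9, -72.0, 106.0]
tcp_rot: [3.134, 0.001, 1.571]
contact_force: [-0.0, -0.9, -1.0]
opening: 0.371
grasp_force: 35.0
```

{"method": "drive_tool", "body": {"plan": [{"x": 0.75, "y": 0.6, "z": 0, "ax": 0, "ay": 0, "az": 0, "hand": 15}, {"x": 1.5, "y": 1.2, "z": 0, "ax": 0, "ay": 0, "az": 0, "hand": 15}, {"x": 2.25, "y": 1.8, "z": 0, "ax": 0, "ay": 0, "az": 0, "hand": 15}, {"x": 3, "y": 2.4, "z": 0, "ax": 0, "ay": 0, "az": 0, "hand": 15}, {"x": 3.75, "y": 3, "z": 0, "ax": 0, "ay": 0, "az": 0, "hand": 15}, {"x": 4.4, "y": 3.5, "z": 0, "ax": 0, "ay": 0, "az": 0, "hand": 15}, {"x": 4.62, "y": 3.67, "z": 0, "ax": 0, "ay": 0, "az": 0, "hand": 15}, {"x": 4.62, "y": 3.67, "z": 0, "ax": 0, "ay": 0, "az": 0, "hand": 15}]}}

```text
clock: 15.3
eef_pos: [627.9, 160.8, 100.9]
tcp_rot: [-3.141, 0.0, 1.573]
contact_force: [-0.8, -0.7, -1.9]
opening: 0.371
grasp_force: 35.1
```

{"method": "drive_tool", "body": {"plan": [{"x": 0, "y": 0, "z": 0.5, "ax": 0, "ay": 0, "az": 0, "hand": 15}, {"x": 0, "y": 0, "z": 1.1, "ax": 0, "ay": 0, "az": 0, "hand": 15}, {"x": 0, "y": 0, "z": 1.2, "ax": 0, "ay": 0, "az": 0, "hand": 15}, {"x": 0, "y": 0, "z": 1.2, "ax": 0, "ay": 0, "az": 0, "hand": 15}]}}

```text
clock: 15.7
eef_pos: [625.9, 158.1, 40.9]
tcp_rot: [-3.138, 0.001, 1.57]
contact_force: [0.2, 0.4, -1.0]
opening: 0.379
grasp_force: 35.1
```

```bash
python3 - <<'E'
from h import *
p=monitor.sense()['eef_pos'];print(p)
a=grab('wrist','w6.png');b=grab('scene','s6.png')
A=cv2.resize(a[160:310,220:420],(500,375),interpolation=cv2.INTER_CUBIC)
B=cv2.resize(b[210:320,310:420],(290,375),interpolation=cv2.INTER_CUBIC)
cv2.imwrite('pics/c8.png',np.hstack([A,B])[:,:,::-1])
c=imaging.camera_info('wrist')
for P in ([628.5,159.3,23],[p[0],p[1],p[2]+44]):
  q=np.array(c['mtx'])@(np.array(c['R'])@np.array(P)+c['t']);print((q[:2]/q[2]-[220,160])*2.5)
E
```

```text
[625.94459462 158.09525788  40.88886017]
[245.02592081 159.50370001]
[230.2220279  295.15182337]
```

View pics/c8.png

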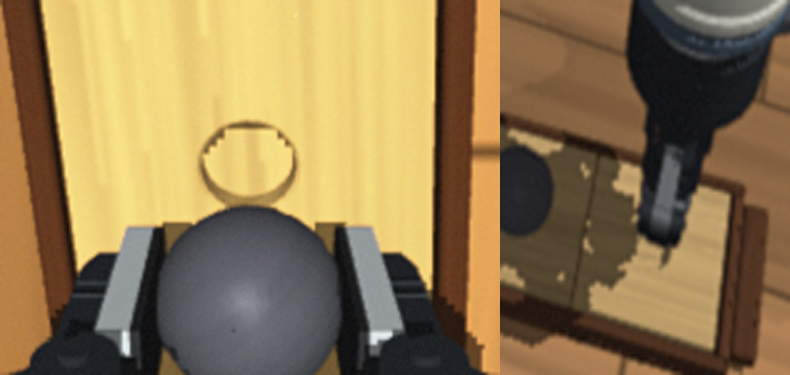

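Ball and dimple are aligned: both at column 319.6, and y agrees to about 1 mm. Lowering.

{"method": "drive_tool", "body": {"plan": [{"x": 0, "y": 0, "z": 0.4, "ax": 0, "ay": 0, "az": 0, "hand": 15}, {"x": 0, "y": 0, "z": 0.8, "ax": 0, "ay": 0, "az": 0, "hand": 15}, {"x": 0, "y": 0, "z": 0.9, "ax": 0, "ay": 0, "az": 0, "hand": 15}, {"x": 0, "y": 0, "z": 0.93, "ax": 0, "ay": 0, "az": 0, "hand": 15}, {"x": 0, "y": 0, "z": 0.93, "ax": 0, "ay": 0, "az": 0, "hand": 15}]}}

```text
clock: 16.3
eef_pos: [628.5, 159.6, -3.6]
tcp_rot: [3.14, -0.0, 1.571]
contact_force: [0.3, -0.7, -0.9]
opening: 0.375
grasp_force: 35.1
```

{"method": "drive_tool", "body": {"plan": [{"x": 0, "y": 0, "z": 0.04, "ax": 0, "ay": 0, "az": 0, "hand": 15}, {"x": 0, "y": 0, "z": 0.08, "ax": 0, "ay": 0, "az": 0, "hand": 15}, {"x": 0, "y": 0, "z": 0.08, "ax": 0, "ay": 0, "az": 0, "hand": 15}]}}

```text
clock: 16.6
eef_pos: [628.7, 159.5, -7.2]
tcp_rot: [3.14, -0.0, 1.571]
contact_force: [-2.7, -0.6, 8.9]
opening: 0.369
grasp_force: 35.9
```

{"method": "drive_tool", "body": {"plan": [{"x": 0, "y": 0, "z": 0, "ax": 0, "ay": 0, "az": 0, "hand": 38}, {"x": 0, "y": 0, "z": 0, "ax": 0, "ay": 0, "az": 0, "hand": 45}, {"x": 0, "y": 0, "z": 0, "ax": 0, "ay": 0, "az": 0, "hand": 70}, {"x": 0, "y": 0, "z": 0, "ax": 0, "ay": 0, "az": 0, "hand": 80}, {"x": 0, "y": 0, "z": -0.5, "ax": 0, "ay": 0, "az": 0, "hand": 80}, {"x": 0, "y": 0, "z": -1.3, "ax": 0, "ay": 0, "az": 0, "hand": 80}, {"x": 0, "y": 0, "z": -2.2, "ax": 0, "ay": 0, "az": 0, "hand": 80}, {"x": 0, "y": 0, "z": -2.2, "ax": 0, "ay": 0, "az": 0, "hand": 80}]}}

```text
clock: 17.4
eef_pos: [631.8, 160.5, 107.7]
tcp_rot: [3.132, -0.002, 1.571]
contact_force: [0.5, -0.2, -0.2]
opening: 0.935
grasp_force: 0.0
```

{"method": "drive_tool", "body": {"plan": [{"x": 0.1, "y": -0.9, "z": 0, "ax": 0, "ay": 0, "az": 0, "hand": 85}, {"x": 0.2, "y": -1.8, "z": 0, "ax": 0, "ay": 0, "az": 0, "hand": 85}, {"x": 0.4, "y": -2.7, "z": 0, "ax": 0, "ay": 0, "az": 0, "hand": 85}, {"x": 0.6, "y": -3.6, "z": 0, "ax": 0, "ay": 0, "az": 0, "hand": 85}, {"x": 0.7, "y": -4.2, "z": 0, "ax": 0, "ay": 0, "az": 0, "hand": 85}, {"x": 0.7, "y": -4.27, "z": 0, "ax": 0, "ay": 0, "az": 0, "hand": 85}, {"x": 0.7, "y": -4.27, "z": 0, "ax": 0, "ay": 0, "az": 0, "hand": 85}, {"x": 0.7, "y": -4.27, "z": 0, "ax": 0, "ay": 0, "az": 0, "hand": 85}]}}

```text
clock: 18.2
eef_pos: [415.6, 194.7, 101.5]
tcp_rot: [3.14, -0.0, 1.571]
contact_force: [-0.3, -0.2, -0.4]
opening: 0.996
grasp_force: 0.0
```

```bash
python3 - <<'E'
from h import *
import pickle
p=monitor.sense()['eef_pos'];print(p)
c=imaging.camera_info('wrist');pickle.dump(c,open('w7.pkl','wb'));a=grab('wrist','w7.png');b=grab('scene','s7.png')
A=a[0:400,100:540]
B=cv2.resize(b[180:310,240:410],(340,260),interpolation=cv2.INTER_CUBIC)
B=cv2.copyMakeBorder(B,0,140,0,0,0)
cv2.imwrite('pics/c9.png',np.hstack([A,B])[:,:,::-1])
c2=imaging.camera_info('scene')
q=np.array(c2['mtx'])@(np.array(c2['R'])@np.array([629,159,35])+c2['t']);print((q[:2]/q[2]-[240,180])*2+[440,0])
E
```

```text
[415.56554684 194.68618969 101.45194203]
[696.75567834 201.65279197]
```

View pics/c9.png

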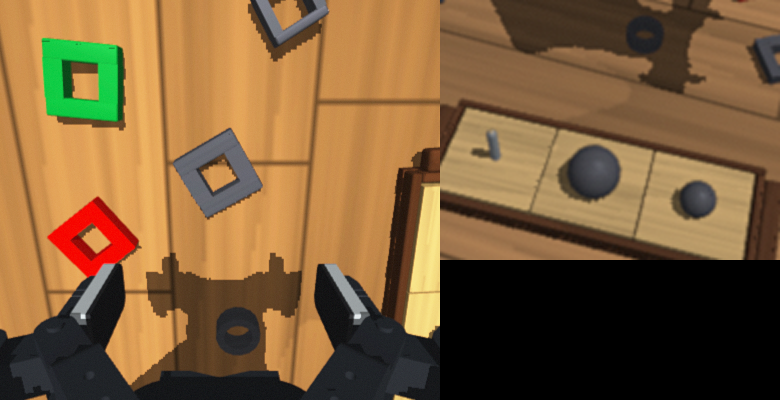

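Small ball is seated, as predicted. The large dark collar is at (317,173), turned about 30°; green (183,82) and red (193,240) stay alone.

```bash
python3 - <<'E'
from h import *
import pickle
c=pickle.load(open('w7.pkl','rb'))
P=[px2w('',u,v,16,c)[:2] for u,v in[(274,163),(331,129),(362,183),(305,213)]];print(np.round(P,1),np.mean(P,0),px2w('',317,173,16,c))
for i in range(4):
    d=P[(i+1)%4]-P[i];print(np.hypot(*d).round(1),np.degrees(np.arctan2(d[1],d[0])).round(1))
a=[px2w('',u,v,20,c)[:2] for u,v in[(372,40),(425,7)]];d=a[1]-a[0];print(a,np.degrees(np.arctan2(d[1],d[0])))
print(px2w('',293,240,16,c)[:2].round() if 0 else px2w('',193,240,16,c)[:2].round(),px2w('',183,82,16,c)[:2].round())
E
```

```text
[[381.  220.1]
 [425.9 246.7]
 [451.5 203.7]
 [405.1 177.9]] [415.86095706 212.10609685] [415.0961636  212.02044059  16.        ]
52.1 30.6
50.0 -59.2
53.1 -150.9
48.6 119.6
[array([453.70177825, 308.32837869]), array([488.72273133, 328.75605089])] 30.254951461382298
[309. 153.] [317. 281.]
```

{"method": "drive_tool", "body": {"plan": [{"x": 0.35, "y": 0, "z": 0, "ax": 0, "ay": 0, "az": -1.2, "hand": 85}, {"x": 0.35, "y": 0, "z": 0.3, "ax": 0, "ay": 0, "az": -2.4, "hand": 85}, {"x": 0.35, "y": 0, "z": 0.6, "ax": 0, "ay": 0, "az": -3.6, "hand": 85}, {"x": 0.35, "y": 0, "z": 0.9, "ax": 0, "ay": 0, "az": -4.8, "hand": 85}, {"x": 0.35, "y": 0, "z": 1.2, "ax": 0, "ay": 0, "az": -5, "hand": 85}, {"x": 0.35, "y": 0, "z": 1.2, "ax": 0, "ay": 0, "az": -5, "hand": 85}, {"x": 0.35, "y": 0, "z": 1.2, "ax": 0, "ay": 0, "az": -5, "hand": 85}]}}

```text
clock: 19.0
eef_pos: [414.7, 211.8, 41.2]
tcp_rot: [-3.141, -0.0, 2.093]
contact_force: [-1.2, 0.8, 0.3]
opening: 0.999
grasp_force: 0.0
```

{"method": "drive_tool", "body": {"plan": [{"x": 0, "y": 0, "z": 0.6, "ax": 0, "ay": 0, "az": 0, "hand": 75}, {"x": 0, "y": 0, "z": 1.1, "ax": 0, "ay": 0, "az": 0, "hand": 75}, {"x": 0, "y": 0, "z": 1.3, "ax": 0, "ay": 0, "az": 0, "hand": 70}, {"x": 0, "y": 0, "z": 1.42, "ax": 0, "ay": 0, "az": 0, "hand": 65}, {"x": 0, "y": 0, "z": 1.42, "ax": 0, "ay": 0, "az": 0, "hand": 65}, {"x": 0, "y": 0, "z": 1.42, "ax": 0, "ay": 0, "az": 0, "hand": 65}]}}

```text
clock: 19.6
eef_pos: [414.9, 212.2, -28.9]
tcp_rot: [3.14, 0.0, 2.094]
contact_force: [0.1, 0.5, -0.4]
opening: 0.759
grasp_force: 0.0
```

{"method": "drive_tool", "body": {"plan": [{"x": 0, "y": 0, "z": 0.04, "ax": 0, "ay": 0, "az": 0, "hand": 60}, {"x": 0, "y": 0, "z": 0.06, "ax": 0, "ay": 0, "az": 0, "hand": 60}, {"x": 0, "y": 0, "z": 0.06, "ax": 0, "ay": 0, "az": 0, "hand": 60}]}}

```text
clock: 19.9
eef_pos: [414.4, 212.0, -32.5]
tcp_rot: [3.141, 0.0, 2.094]
contact_force: [-0.4, 0.1, 0.4]
opening: 0.698
grasp_force: 0.0
```

{"method": "drive_tool", "body": {"plan": [{"x": 0, "y": 0, "z": 0, "ax": 0, "ay": 0, "az": 0, "hand": 35}, {"x": 0, "y": 0, "z": 0, "ax": 0, "ay": 0, "az": 0, "hand": 35}, {"x": 0, "y": 0, "z": 0, "ax": 0, "ay": 0, "az": 0, "hand": 35}, {"x": 0, "y": 0, "z": 0, "ax": 0, "ay": 0, "az": 0, "hand": 35}], "grip_force": 50}}

```text
clock: 20.3
eef_pos: [414.3, 212.0, -32.2]
tcp_rot: [3.141, 0.0, 2.094]
contact_force: [-2.1, -0.5, 8.2]
opening: 0.618
grasp_force: 51.9
```

{"method": "drive_tool", "body": {"plan": [{"x": 0, "y": 0, "z": -0.1, "ax": 0, "ay": 0, "az": 0, "hand": 35}, {"x": 0, "y": 0, "z": -0.3, "ax": 0, "ay": 0, "az": 0, "hand": 35}, {"x": 0, "y": 0, "z": -0.7, "ax": 0, "ay": 0, "az": 0, "hand": 35}, {"x": 0, "y": 0, "z": -1.3, "ax": 0, "ay": 0, "az": 0, "hand": 35}, {"x": 0, "y": 0, "z": -1.9, "ax": 0, "ay": 0, "az": 0, "hand": 35}, {"x": 0, "y": 0, "z": -2.5, "ax": 0, "ay": 0, "az": 0, "hand": 35}, {"x": 0, "y": 0, "z": -2.7, "ax": 0, "ay": 0, "az": 0, "hand": 35}, {"x": 0, "y": 0, "z": -2.7, "ax": 0, "ay": 0, "az": 0, "hand": 35}]}}

```text
clock: 21.1
eef_pos: [415.1, 212.4, 103.7]
tcp_rot: [3.138, 0.0, 2.094]
contact_force: [-0.6, 0.5, -3.3]
opening: 0.618
grasp_force: 54.1
```

```bash
python3 - <<'E'
from h import *
s=monitor.sense();p=s['eef_pos'];print(p,s['tcp_rot'],s['qpos'])
a=np.radians(30)
tx=np.array([-np.sin(a),np.cos(a)]);ty=np.array([np.cos(a),np.sin(a)])  # tool x,y in world
d=np.array([636.8,-37.5])-np.array([414.5,212]);print(d@tx/50,d@ty/50)
E
```

```text
[415.09352013 212.40423572 103.65383312] [3.13835865e+00 1.60237963e-04 2.09440239e+00] [ 4.69737124e-01  2.31810880e-01  2.05490540e+00  1.87719138e-05
  8.51638434e-01 -5.38815449e-02]
-6.544466764884349 1.3553489452256142
```

{"method": "drive_tool", "body": {"plan": [{"x": -0.8, "y": 0.17, "z": 0, "ax": 0, "ay": 0, "az": 0.6, "hand": 35}, {"x": -1.6, "y": 0.34, "z": 0, "ax": 0, "ay": 0, "az": 1.2, "hand": 35}, {"x": -2.4, "y": 0.51, "z": 0, "ax": 0, "ay": 0, "az": 1.8, "hand": 35}, {"x": -3.2, "y": 0.68, "z": 0, "ax": 0, "ay": 0, "az": 2.4, "hand": 35}, {"x": -4.0, "y": 0.85, "z": 0, "ax": 0, "ay": 0, "az": 3, "hand": 35}, {"x": -4.8, "y": 1.02, "z": 0, "ax": 0, "ay": 0, "az": 3.6, "hand": 35}, {"x": -5.6, "y": 1.18, "z": 0, "ax": 0, "ay": 0, "az": 4.2, "hand": 35}, {"x": -6.4, "y": 1.34, "z": 0, "ax": 0, "ay": 0, "az": 4.6, "hand": 35}]}}

```text
clock: 21.9
eef_pos: [631.8, -33.1, 99.7]
tcp_rot: [-3.138, -0.0, 1.61]
contact_force: [0.7, -0.1, -3.6]
opening: 0.613
grasp_force: 54.0
```

{"method": "drive_tool", "body": {"plan": [{"x": 0, "y": 0, "z": 0, "ax": 0, "ay": 0, "az": 0, "hand": 35}, {"x": 0, "y": 0, "z": 0, "ax": 0, "ay": 0, "az": 0, "hand": 35}, {"x": 0, "y": 0, "z": 0, "ax": 0, "ay": 0, "az": 0, "hand": 35}]}}

```text
clock: 22.2
eef_pos: [630.5, -31.0, 100.5]
tcp_rot: [-3.138, -0.001, 1.613]
contact_force: [-0.1, -0.3, -2.3]
opening: 0.614
grasp_force: 54.2
```

```bash
python3 - <<'E'
from h import *
s=monitor.sense();p=s['eef_pos'];print(p,s['tcp_rot'])
a=grab('wrist','w8.png');b=grab('scene','s8.png')
A=cv2.resize(a[120:400,200:440],(480,560),interpolation=cv2.INTER_CUBIC)
B=cv2.resize(b[180:290,230:340],(320,320),interpolation=cv2.INTER_CUBIC)
B=cv2.copyMakeBorder(B,0,240,0,0,0)
cv2.imwrite('pics/c10.png',np.hstack([A,B])[:,:,::-1])
c=imaging.camera_info('wrist')
for P in ([636.8,-37.5,68],[636.8,-37.5,23],[p[0],p[1],p[2]+48]):
  q=np.array(c['mtx'])@(np.array(c['R'])@np.array(P)+c['t']);print((q[:2]/q[2]-[200,120])*2)
E
```

```text
[630.51231469 -31.03795542 100.54809323] [-3.13839076e+00 -5.62191226e-04  1.61321733e+00]
[251.36391607 212.51979754]
[249.47055668 169.05289246]
[230.48136059 326.20204945]
```

View pics/c10.png

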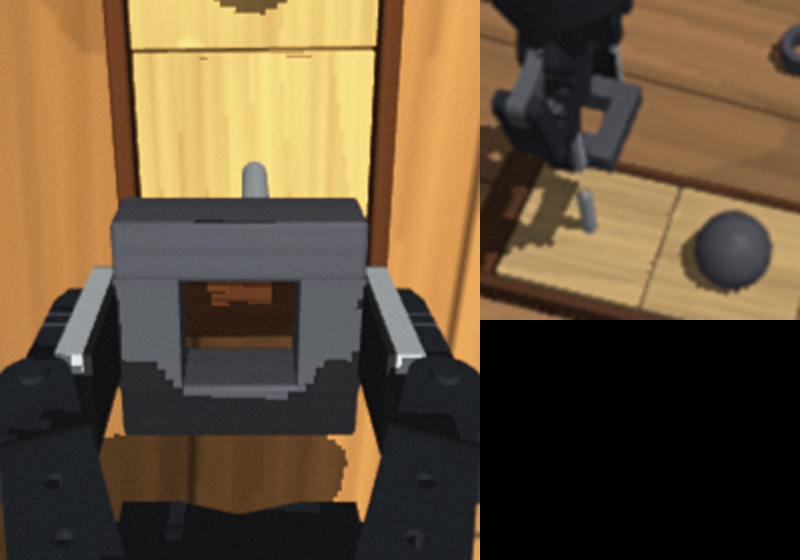

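Collar is level and centred in the grip. The post stands about 6 mm in +x and 6 mm in −y from it. I'll correct that, lower part way, then check the pose. My picture quota is used up, so the remaining checks will be numeric.

{"method": "drive_tool", "body": {"plan": [{"x": -0.12, "y": 0.09, "z": 0.3, "ax": 0, "ay": 0, "az": 0, "hand": 35}, {"x": -0.12, "y": 0.09, "z": 0.7, "ax": 0, "ay": 0, "az": 0, "hand": 35}, {"x": -0.12, "y": 0.09, "z": 0.9, "ax": 0, "ay": 0, "az": 0, "hand": 35}, {"x": -0.12, "y": 0.09, "z": 0.9, "ax": 0, "ay": 0, "az": 0, "hand": 35}, {"x": -0.12, "y": 0.09, "z": 0.9, "ax": 0, "ay": 0, "az": 0, "hand": 35}, {"x": -0.12, "y": 0.09, "z": 0.9, "ax": 0, "ay": 0, "az": 0, "hand": 35}]}}

```text
clock: 22.9
eef_pos: [637.6, -37.5, 58.0]
tcp_rot: [3.14, 0.0, 1.613]
contact_force: [-0.3, -0.8, -2.8]
opening: 0.613
grasp_force: 54.1
```

{"method": "drive_tool", "body": {"plan": [{"x": 0, "y": 0, "z": 0.2, "ax": 0, "ay": 0, "az": 0, "hand": 35}, {"x": 0, "y": 0, "z": 0.4, "ax": 0, "ay": 0, "az": 0, "hand": 35}, {"x": 0, "y": 0, "z": 0.6, "ax": 0, "ay": 0, "az": 0, "hand": 35}, {"x": 0, "y": 0, "z": 0.6, "ax": 0, "ay": 0, "az": 0, "hand": 35}]}}

```text
clock: 23.3
eef_pos: [635.4, -37.4, 25.2]
tcp_rot: [-3.138, -0.0, 1.613]
contact_force: [-0.1, -0.2, -2.7]
opening: 0.616
grasp_force: 54.1
```

{"method": "drive_tool", "body": {"plan": [{"x": 0, "y": 0, "z": 0.2, "ax": 0, "ay": 0, "az": 0, "hand": 35}, {"x": 0, "y": 0, "z": 0.4, "ax": 0, "ay": 0, "az": 0, "hand": 35}, {"x": 0, "y": 0, "z": 0.55, "ax": 0, "ay": 0, "az": 0, "hand": 35}, {"x": 0, "y": 0, "z": 0.66, "ax": 0, "ay": 0, "az": 0, "hand": 35}, {"x": 0, "y": 0, "z": 0.66, "ax": 0, "ay": 0, "az": 0, "hand": 35}]}}

```text
clock: 23.8
eef_pos: [636.2, -37.4, -6.8]
tcp_rot: [-3.14, -0.0, 1.613]
contact_force: [0.2, -0.8, -2.8]
opening: 0.615
grasp_force: 54.1
```

No contact yet, so the post is through the hole. Setting the collar down and releasing.

{"method": "drive_tool", "body": {"plan": [{"x": 0, "y": 0, "z": 0.02, "ax": 0, "ay": 0, "az": 0, "hand": 35}, {"x": 0, "y": 0, "z": 0.04, "ax": 0, "ay": 0, "az": 0, "hand": 35}, {"x": 0, "y": 0, "z": 0.04, "ax": 0, "ay": 0, "az": 0, "hand": 35}]}}

```text
clock: 24.1
eef_pos: [637.2, -37.5, -7.5]
tcp_rot: [3.141, 0.0, 1.613]
contact_force: [-1.2, 0.4, -2.3]
opening: 0.618
grasp_force: 54.1
```

{"method": "drive_tool", "body": {"plan": [{"x": 0, "y": 0, "z": 0, "ax": 0, "ay": 0, "az": 0, "hand": 57}, {"x": 0, "y": 0, "z": 0, "ax": 0, "ay": 0, "az": 0, "hand": 62}, {"x": 0, "y": 0, "z": 0, "ax": 0, "ay": 0, "az": 0, "hand": 75}, {"x": 0, "y": 0, "z": 0, "ax": 0, "ay": 0, "az": 0, "hand": 75}, {"x": 0, "y": 0, "z": -0.4, "ax": 0, "ay": 0, "az": 0, "hand": 75}, {"x": 0, "y": 0, "z": -1.0, "ax": 0, "ay": 0, "az": 0, "hand": 75}, {"x": 0, "y": 0, "z": -1.8, "ax": 0, "ay": 0, "az": 0, "hand": 75}, {"x": 0, "y": 0, "z": -2.3, "ax": 0, "ay": 0, "az": 0, "hand": 75}]}}

```text
clock: 24.9
eef_pos: [638.0, -37.6, 110.0]
tcp_rot: [3.139, 0.0, 1.613]
contact_force: [0.1, 0.2, 0.3]
opening: 0.88
grasp_force: 0.0
```

{"method": "drive_tool", "body": {"plan": [{"x": 0.9, "y": -0.4, "z": 0, "ax": 0, "ay": 0, "az": -0.6, "hand": 75}, {"x": 1.8, "y": -0.8, "z": 0, "ax": 0, "ay": 0, "az": -1.2, "hand": 75}, {"x": 2.7, "y": -1.2, "z": 0, "ax": 0, "ay": 0, "az": -1.8, "hand": 75}, {"x": 3.6, "y": -1.6, "z": 0, "ax": 0, "ay": 0, "az": -2.4, "hand": 75}, {"x": 4.5, "y": -2, "z": 0, "ax": 0, "ay": 0, "az": -3, "hand": 75}, {"x": 5.4, "y": -2.4, "z": 0, "ax": 0, "ay": 0, "az": -3.6, "hand": 75}, {"x": 6.3, "y": -2.8, "z": 0, "ax": 0, "ay": 0, "az": -4.2, "hand": 75}, {"x": 7.08, "y": -3.18, "z": 0, "ax": 0, "ay": 0, "az": -4.6, "hand": 75}]}}

```text
clock: 25.7
eef_pos: [462.2, 311.6, 107.6]
tcp_rot: [3.141, -0.0, 2.097]
contact_force: [1.2, -0.0, -0.0]
opening: 0.876
grasp_force: 0.0
```

{"method": "drive_tool", "body": {"plan": [{"x": 0, "y": 0, "z": 0, "ax": 0, "ay": 0, "az": 0, "hand": 75}, {"x": 0, "y": 0, "z": 0, "ax": 0, "ay": 0, "az": 0, "hand": 75}, {"x": 0, "y": 0, "z": 0, "ax": 0, "ay": 0, "az": 0, "hand": 75}, {"x": 0, "y": 0, "z": 0, "ax": 0, "ay": 0, "az": 0, "hand": 75}]}}

```text
clock: 26.1
eef_pos: [463.9, 308.5, 107.3]
tcp_rot: [-3.141, 0.0, 2.093]
contact_force: [-0.1, 0.2, 0.9]
opening: 0.88
grasp_force: 0.0
```

```bash
cat > seg.py <<'E'
from h import *
def blobs(n,f,zs,minA=60,maxA=8000):
    c=imaging.camera_info(n); im=grab(n,f).astype(int)
    m=((im.max(2)-im.min(2)<28)&(im.max(2)<150)).astype(np.uint8)
    k,l,st,ce=cv2.connectedComponentsWithStats(m)
    for i in range(1,k):
        if minA<st[i,4]<maxA:
            pts=np.argwhere(l==i)[:,::-1].astype(np.float32)
            W=np.array([px2w(n,u,v,zs,c)[:2] for u,v in cv2.convexHull(pts)[:,0]],np.float32)
            print(st[i,:5],ce[i].round(1),'minrect',[np.round(x,1) for x in cv2.minAreaRect(W)])
E
python3 - <<'E'
from seg import *
s=monitor.sense();print(s['eef_pos'],s['tcp_rot'])
blobs('wrist','w9.png',20)
print('scene');blobs('scene','s9.png',20)
E
```

```text
[463.87711458 308.47609626 107.28926277] [-3.14149526e+00  2.03899124e-04  2.09268996e+00]
[ 309  140   50   53 1731] [333.9 166.5] minrect [array([464.1, 333.1]), array([39.7, 42.2]), np.float64(31.4)]
[ 605  285   35   67 1231] [624.2 319.1] minrect [array([775.4, 341. ]), array([30.5, 80.9]), np.float64(46.7)]
scene
[309  19  21  15 186] [317.9  26.4] minrect [array([-310.2, -235.7]), array([109.7,  70.6]), np.float64(23.2)]
[627 110  13  25 200] [634.8 120.3] minrect [array([-66.1, 737.5]), array([ 29.5, 112.8]), np.float64(78.2)]
[222 156  25  25 442] [233.5 169.1] minrect [array([ 434.7, -206.3]), array([78.6, 53.2]), np.float64(17.9)]
[333 187  19  20 292] [342.2 196.8] minrect [array([439.4,  58. ]), array([55.3, 40.3]), np.float64(16.4)]
[ 32 209  57  19 683] [ 54.9 219.4] minrect [array([ 680.8, -482.5]), array([ 46.6, 114. ]), np.float64(18.3)]
[304 211 115  32 251] [362.2 226.7] minrect [array([497.5, 113.1]), array([ 26.3, 243.6]), np.float64(1.1)]
[454 229  29  24 431] [467.8 240.7] minrect [array([471.1, 329.9]), array([47.7, 51.2]), np.float64(31.7)]
[248 240  36  33 
[... 151 characters left out ...]
.7]), array([55.7, 49.9]), np.float64(18.2)]
[  50  254   47   38 1201] [ 72.3 272.1] minrect [array([ 775.6, -373.3]), array([72.9, 78.8]), np.float64(73.0)]
[ 55 259  55  47 905] [ 90.4 289.9] minrect [array([ 791.4, -323.2]), array([78.6, 83.7]), np.float64(72.1)]
[359 271  19  18 264] [368.2 279.3] minrect [array([618.3, 158. ]), array([34.6, 34.1]), np.float64(18.2)]
[229 278 166  45 577] [313.9 300.5] minrect [array([689.7,  64.4]), array([  7.4, 307.3]), np.float64(3.1)]
[604 342  36  58 550] [624.9 366.7] minrect [array([638.6, 580.1]), array([45.6, 92.2]), np.float64(89.3)]
[  0 373  63  27 440] [ 32.  391.7] minrect [array([ 964. , -295.1]), array([118. ,  19.6]), np.float64(89.9)]
```

{"method": "drive_tool", "body": {"plan": [{"x": 0.41, "y": 0.25, "z": 0.5, "ax": 0, "ay": 0, "az": -0.2, "hand": 75}, {"x": 0.41, "y": 0.25, "z": 1.2, "ax": 0, "ay": 0, "az": -0.2, "hand": 75}, {"x": 0.41, "y": 0.25, "z": 2.0, "ax": 0, "ay": 0, "az": -0.2, "hand": 75}, {"x": 0.41, "y": 0.25, "z": 2.5, "ax": 0, "ay": 0, "az": -0.2, "hand": 70}, {"x": 0.41, "y": 0.25, "z": 2.7, "ax": 0, "ay": 0, "az": -0.2, "hand": 60}, {"x": 0.41, "y": 0.25, "z": 2.75, "ax": 0, "ay": 0, "az": -0.2, "hand": 55}, {"x": 0.41, "y": 0.25, "z": 2.75, "ax": 0, "ay": 0, "az": -0.2, "hand": 50}, {"x": 0.41, "y": 0.25, "z": 2.75, "ax": 0, "ay": 0, "az": -0.2, "hand": 50}]}}

```text
clock: 27.0
eef_pos: [464.9, 334.1, -28.8]
tcp_rot: [3.139, -0.0, 2.115]
contact_force: [-0.2, 0.0, -0.3]
opening: 0.585
grasp_force: 0.0
```

{"method": "drive_tool", "body": {"plan": [{"x": 0, "y": 0, "z": 0, "ax": 0, "ay": 0, "az": 0, "hand": 20}, {"x": 0, "y": 0, "z": 0, "ax": 0, "ay": 0, "az": 0, "hand": 20}, {"x": 0, "y": 0, "z": 0, "ax": 0, "ay": 0, "az": 0, "hand": 20}, {"x": 0, "y": 0, "z": 0, "ax": 0, "ay": 0, "az": 0, "hand": 20}], "grip_force": 45}}

```text
clock: 27.4
eef_pos: [464.9, 334.2, -28.6]
tcp_rot: [3.139, -0.0, 2.115]
contact_force: [0.0, -2.2, 5.3]
opening: 0.455
grasp_force: 45.6
```

{"method": "drive_tool", "body": {"plan": [{"x": 0, "y": 0, "z": -0.1, "ax": 0, "ay": 0, "az": 0, "hand": 20}, {"x": 0, "y": 0, "z": -0.3, "ax": 0, "ay": 0, "az": 0, "hand": 20}, {"x": 0, "y": 0, "z": -0.7, "ax": 0, "ay": 0, "az": 0, "hand": 20}, {"x": 0, "y": 0, "z": -1.3, "ax": 0, "ay": 0, "az": 0, "hand": 20}, {"x": 0, "y": 0, "z": -1.9, "ax": 0, "ay": 0, "az": 0, "hand": 20}, {"x": 0, "y": 0, "z": -2.5, "ax": 0, "ay": 0, "az": 0, "hand": 20}, {"x": 0, "y": 0, "z": -2.8, "ax": 0, "ay": 0, "az": 0, "hand": 20}, {"x": 0, "y": 0, "z": -2.8, "ax": 0, "ay": 0, "az": 0, "hand": 20}]}}

```text
clock: 28.2
eef_pos: [465.4, 334.6, 113.1]
tcp_rot: [3.136, -0.0, 2.115]
contact_force: [-0.1, -0.1, -0.8]
opening: 0.458
grasp_force: 45.7
```

```bash
python3 - <<'E'
from h import *
s=monitor.sense();print(s['eef_pos'],s['tcp_rot'])
a=s['tcp_rot'][2]-np.pi/2
tx=np.array([-np.sin(a),np.cos(a)]);ty=np.array([np.cos(a),np.sin(a)])
d=np.array([636.8,-37.5])-np.array([464.9,334.1]);print(d@tx/50,d@ty/50,np.degrees(a))
E
```

```text
[465.36078329 334.64190113 113.09404132] [ 3.13631150e+00 -4.05371265e-04  2.11535937e+00]
-8.138025565614086 -0.909399743463523 31.201164048649577
```

{"method": "drive_tool", "body": {"plan": [{"x": -0.9, "y": -0.1, "z": 0, "ax": 0, "ay": 0, "az": 0.6, "hand": 20}, {"x": -1.8, "y": -0.2, "z": 0, "ax": 0, "ay": 0, "az": 1.2, "hand": 20}, {"x": -2.7, "y": -0.3, "z": 0, "ax": 0, "ay": 0, "az": 1.8, "hand": 20}, {"x": -3.6, "y": -0.4, "z": 0, "ax": 0, "ay": 0, "az": 2.4, "hand": 20}, {"x": -4.5, "y": -0.5, "z": 0, "ax": 0, "ay": 0, "az": 3, "hand": 20}, {"x": -5.4, "y": -0.6, "z": 0, "ax": 0, "ay": 0, "az": 3.6, "hand": 20}, {"x": -6.3, "y": -0.7, "z": 0, "ax": 0, "ay": 0, "az": 4.2, "hand": 20}, {"x": -7.1, "y": -0.8, "z": 0, "ax": 0, "ay": 0, "az": 4.8, "hand": 20}]}}

```text
clock: 29.0
eef_pos: [613.6, 7.0, 108.9]
tcp_rot: [-3.141, 0.0, 1.61]
contact_force: [0.4, 0.6, -1.2]
opening: 0.455
grasp_force: 45.7
```

{"method": "drive_tool", "body": {"plan": [{"x": 0, "y": 0, "z": 0, "ax": 0, "ay": 0, "az": 0, "hand": 20}, {"x": 0, "y": 0, "z": 0, "ax": 0, "ay": 0, "az": 0, "hand": 20}, {"x": 0, "y": 0, "z": 0, "ax": 0, "ay": 0, "az": 0, "hand": 20}, {"x": 0, "y": 0, "z": 0, "ax": 0, "ay": 0, "az": 0, "hand": 20}]}}

```text
clock: 29.4
eef_pos: [612.8, 10.4, 109.5]
tcp_rot: [-3.141, -0.0, 1.614]
contact_force: [0.3, -0.8, -1.1]
opening: 0.455
grasp_force: 45.7
```

{"method": "drive_tool", "body": {"plan": [{"x": -0.4, "y": 0.2, "z": 0, "ax": 0, "ay": 0, "az": 0, "hand": 20}, {"x": -0.8, "y": 0.4, "z": 0, "ax": 0, "ay": 0, "az": 0, "hand": 20}, {"x": -0.95, "y": 0.45, "z": 0.2, "ax": 0, "ay": 0, "az": 0, "hand": 20}, {"x": -0.95, "y": 0.45, "z": 0.6, "ax": 0, "ay": 0, "az": 0, "hand": 20}, {"x": -0.95, "y": 0.45, "z": 0.7, "ax": 0, "ay": 0, "az": 0, "hand": 20}, {"x": -0.95, "y": 0.45, "z": 0.7, "ax": 0, "ay": 0, "az": 0, "hand": 20}, {"x": -0.95, "y": 0.45, "z": 0.7, "ax": 0, "ay": 0, "az": 0, "hand": 20}, {"x": -0.95, "y": 0.45, "z": 0.7, "ax": 0, "ay": 0, "az": 0, "hand": 20}]}}

```text
clock: 30.2
eef_pos: [638.5, -36.9, 75.6]
tcp_rot: [3.14, 0.0, 1.613]
contact_force: [-1.1, 0.2, -1.2]
opening: 0.453
grasp_force: 45.7
```

```bash
python3 - <<'E'
from seg import *
s=monitor.sense();p=s['eef_pos'];print(p,s['tcp_rot'])
blobs('wrist','w10.png',p[2]+48.6,60,30000)
E
```

```text
[638.4745145  -36.93782882  75.56788807] [3.14045579e+00 7.28549424e-05 1.61319241e+00]
[234   0   6  59  83] [236.3  30. ] minrect [array([607. ,  61.8]), array([ 0.5, 17.8]), np.float64(3.2)]
[382   0  11 201 267] [387.1  95.3] minrect [array([660.8,  37.9]), array([ 1. , 70.2]), np.float64(3.1)]
[ 272   13   84   92 6128] [313.5  58.8] minrect [array([633.7,  53.3]), array([29.2, 29.5]), np.float64(2.5)]
[   0   22   59   70 2900] [26.3 59.6] minrect [array([534. ,  48.1]), array([22.9, 19.6]), np.float64(75.8)]
```

{"method": "drive_tool", "body": {"plan": [{"x": 0, "y": -0.02, "z": 0.2, "ax": 0, "ay": 0, "az": 0, "hand": 20}, {"x": 0, "y": -0.02, "z": 0.4, "ax": 0, "ay": 0, "az": 0, "hand": 20}, {"x": 0, "y": -0.02, "z": 0.6, "ax": 0, "ay": 0, "az": 0, "hand": 20}, {"x": 0, "y": -0.02, "z": 0.8, "ax": 0, "ay": 0, "az": 0, "hand": 20}, {"x": 0, "y": -0.02, "z": 0.8, "ax": 0, "ay": 0, "az": 0, "hand": 20}]}}

```text
clock: 30.75
eef_pos: [635.6, -37.3, 32.6]
tcp_rot: [-3.138, -0.0, 1.613]
contact_force: [-0.3, 0.3, -0.7]
opening: 0.461
grasp_force: 45.7
```

{"method": "drive_tool", "body": {"plan": [{"x": 0, "y": 0, "z": 0.15, "ax": 0, "ay": 0, "az": 0, "hand": 20}, {"x": 0, "y": 0, "z": 0.3, "ax": 0, "ay": 0, "az": 0, "hand": 20}, {"x": 0, "y": 0, "z": 0.4, "ax": 0, "ay": 0, "az": 0, "hand": 20}, {"x": 0, "y": 0, "z": 0.44, "ax": 0, "ay": 0, "az": 0, "hand": 20}, {"x": 0, "y": 0, "z": 0.44, "ax": 0, "ay": 0, "az": 0, "hand": 20}]}}

```text
clock: 31.25
eef_pos: [636.8, -37.4, 12.4]
tcp_rot: [-3.141, -0.0, 1.613]
contact_force: [-0.8, 0.1, -2.0]
opening: 0.455
grasp_force: 45.7
```

Threaded without contact, about 1–2 mm above its seat. Setting it down and releasing.

{"method": "drive_tool", "body": {"plan": [{"x": 0, "y": 0, "z": 0.02, "ax": 0, "ay": 0, "az": 0, "hand": 20}, {"x": 0, "y": 0, "z": 0.03, "ax": 0, "ay": 0, "az": 0, "hand": 20}, {"x": 0, "y": 0, "z": 0.03, "ax": 0, "ay": 0, "az": 0, "hand": 20}]}}

```text
clock: 31.55
eef_pos: [637.1, -37.4, 11.4]
tcp_rot: [3.141, 0.0, 1.613]
contact_force: [0.1, 0.1, -1.0]
opening: 0.461
grasp_force: 45.7
```

{"method": "drive_tool", "body": {"plan": [{"x": 0, "y": 0, "z": 0, "ax": 0, "ay": 0, "az": 0, "hand": 42}, {"x": 0, "y": 0, "z": 0, "ax": 0, "ay": 0, "az": 0, "hand": 48}, {"x": 0, "y": 0, "z": 0, "ax": 0, "ay": 0, "az": 0, "hand": 70}, {"x": 0, "y": 0, "z": 0, "ax": 0, "ay": 0, "az": 0, "hand": 70}, {"x": 0, "y": 0, "z": -0.4, "ax": 0, "ay": 0, "az": 0, "hand": 75}, {"x": 0, "y": 0, "z": -1.0, "ax": 0, "ay": 0, "az": 0, "hand": 75}, {"x": 0, "y": 0, "z": -1.8, "ax": 0, "ay": 0, "az": 0, "hand": 75}, {"x": 0, "y": 0, "z": -2.3, "ax": 0, "ay": 0, "az": 0, "hand": 75}]}}

```text
clock: 32.35
eef_pos: [638.0, -37.5, 129.0]
tcp_rot: [3.139, 0.0, 1.613]
contact_force: [1.0, 0.3, 0.1]
opening: 0.883
grasp_force: 0.0
```

{"method": "drive_tool", "body": {"plan": [{"x": 0, "y": -1, "z": -1, "ax": 0, "ay": 0, "az": 0, "hand": 75}, {"x": 0, "y": -2, "z": -2, "ax": 0, "ay": 0, "az": 0, "hand": 75}, {"x": 0, "y": -3, "z": -2.5, "ax": 0, "ay": 0, "az": 0, "hand": 75}, {"x": 0, "y": -4, "z": -2.5, "ax": 0, "ay": 0, "az": 0, "hand": 75}, {"x": 0, "y": -4, "z": -2.5, "ax": 0, "ay": 0, "az": 0, "hand": 75}, {"x": 0, "y": -4, "z": -2.5, "ax": 0, "ay": 0, "az": 0, "hand": 75}, {"x": 0, "y": -4, "z": -2.5, "ax": 0, "ay": 0, "az": 0, "hand": 75}]}}

```text
clock: 33.05
eef_pos: [437.3, -45.9, 252.2]
tcp_rot: [3.139, 0.0, 1.612]
contact_force: [-0.9, -0.3, 0.3]
opening: 0.874
grasp_force: 0.0
```

```bash
python3 - <<'E'
from seg import *
im=grab('scene','s11.png')
c=imaging.camera_info('scene');R,t,K=np.array(c['R']),np.array(c['t']),np.array(c['mtx'])
def hull(S):
    y=.04;out=[]
    for h,z0,z1 in S:
        P=np.array([[sx*h,sy*h,z] for sx in(-1,1) for sy in(-1,1) for z in(z0,z1)])
        M=np.array([[np.cos(y),-np.sin(y),0],[np.sin(y),np.cos(y),0],[0,0,1]])
        q=(P@M.T+[636.8,-37.3,0])@R.T+t;q=q@K.T;q=q[:,:2]/q[:,2:]
        m=np.zeros((400,640),np.uint8);cv2.fillConvexPoly(m,cv2.convexHull(q.round().astype(np.int32)),1);out.append(m)
    return np.maximum.reduce(out)
E_=hull([(27,23,39),(20,39,59)]);i=im.astype(int)
obs=((i.max(2)-i.min(2)<28)&(i.max(2)<150))
for v in range(226,282): print(''.join('.+o#'[int(E_[v,u])+2*int(obs[v,u])] for u in range(236,300)))
blobs('scene','s12.png',20)
s=monitor.sense();print(s['clock'],s['eef_pos'],s['contact_force'])
E
```

```text
................................................................
................................................................
................................................................
................................................................
................................................................
................................................................
................................................................
................................................................
................................................................
................................................................
................................................................
.......................+++......................................
.......................+++++++..................................
......................++#######+++..............................
......................+############+++..........................
.....................+#################+++......................
.....................+####################++................
[... 3337 characters left out ...]
5.8] minrect [array([621.5,  56.7]), array([55.7, 50. ]), np.float64(18.2)]
[359 271  19  18 266] [368.1 279.3] minrect [array([618.3, 158. ]), array([34.6, 34.1]), np.float64(18.2)]
[229 278 166  45 636] [313.1 300.2] minrect [array([689.7,  64.4]), array([  7.6, 307.3]), np.float64(3.2)]
[602 342  38  58 606] [624.8 365.8] minrect [array([636.7, 597.4]), array([80.5, 56.2]), np.float64(31.4)]
[  0 373  63  27 869] [ 21.1 390.4] minrect [array([ 968.6, -295.1]), array([118. ,  28.8]), np.float64(90.0)]
[469 390  23  10  61] [478.4 395.2] minrect [array([753.7, 364.5]), array([ 6. , 39.1]), np.float64(42.9)]
33.15 [438.042915   -45.78266081 251.3340794 ] [ 0.65337351 -0.69472074  0.14931221]
```

The overall silhouette fits the stacked model. One last numeric check on the small collar itself: the before/after difference against where a flat small collar should appear.

```bash
python3 - <<'E'
from h import *
for cam,(a,b),(u0,u1,v0,v1) in (('scene',('s9.png','s11.png'),(240,296,228,276)),):
    A,B=[cv2.imread('pics/'+f).astype(int) for f in(a,b)]
    c=imaging.camera_info(cam);R,t,K=np.array(c['R']),np.array(c['t']),np.array(c['mtx']);y=.04
    P=np.array([[x*20,w*20,z] for x in(-1,1) for w in(-1,1) for z in(39,59)])
    M=np.array([[np.cos(y),-np.sin(y),0],[np.sin(y),np.cos(y),0],[0,0,1]])
    q=((P@M.T+[636.8,-37.8,0])@R.T+t)@K.T;q=q[:,:2]/q[:,2:]
    m=np.zeros((400,640),np.uint8);cv2.fillConvexPoly(m,cv2.convexHull(q.round().astype(np.int32)),1)
    d=abs(A-B).max(2)>14
    for v in range(v0,v1): print(''.join('.+o#'[m[v,u]+2*int(d[v,u])] for u in range(u0,u1)),' '.join('%3d'%g for g in B[v,252:284:2].mean(1)))
E
```

```text
........................................................ 100 102 101  99  97  97  96  98  98  99 101 102 102 101 102 100
........................................................  81  96 100 102 100  99  97  95  95  97  98 100 100 102 102 102
........................................................  59  67  78  96  98 100 102 100  96  96  95  97  98 100 101 103
........................................................  50  50  55  68  74  87  99  99 100  98  98  97  97  98 100 101
........................................................  40  42  47  50  55  62  70  87  97  99 101  99  97  97  98  99
........................................................  40  57  43  41  47  50  52  61  69  86  98  99  99  98  96  97
........................................................  60 112  84  70  46  41  46  49  53  61  72  84  93  96  99  98
........................................................  79 143 137 135  86  72  47  41  45  50  53  60  67  76  94  95
........................................................ 107 143 143 146 139 137  93  71  52  41  46  51  53  57  67  71
...........
[... 4007 characters left out ...]
............................... 137 137 137 128 115  87  60  38  26  27  34  41  76 149 146 147
........................................................ 137 138 137 137 132 129 116  82  61  40  30  30  89 143 143 145
........................................................ 136 136 137 136 137 137 134 127 114  84  66  53 112 139 137 140
..oo..o.o............................................... 141 139 137 137 137 137 137 135 132 127 121 101 134 143 138 136
..........o.......o..................................... 148 146 141 140 141 138 138 137 137 135 134 129 137 142 142 140
....................o................................... 150 149 148 148 146 145 142 144 140 140 139 135 134 132 137 140
```

The small collar matches the flat, stacked model. Both balls, the round collar and the footed ball are all in their expected places.

```bash
python3 -c "
from rig import r
print(r.sign_off())"
```

```text
the job is handed in; nothing more can be done
None
```

I packed the kit and handed the job in, with the robot clock at about 33 s: both balls are in their dimples, the large collar is on the post with the small one flat on top of it, and I left the look-alikes alone.

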